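Block up a half-filled transit case and lock the load under its rod

TASK

The plywood transit case is packed but the goods can still slide lengthwise: stand a wooden blocking piece upright on the floor of each leftover gap, the one whose thickness fills that gap, so that nothing in either compartment can shift, with its low rib on the side of the clips so that it comes under the rod. Then lock the load by snapping the steel rod, centred lengthwise, fully down into the two spring clips on the case. Leave the three loose things standing on the bench where they are.

Things in the scene. Friction and masses are not known exactly. Their poses are not given: they have to be found in the camera images.
- case: Fixed open plywood transit case, outer 108 (x) x 192 (y) x 46 mm high, walls 8, floor 4. Origin: centre of the underside on the bench, z up. A fixed 6 mm partition at y=0 (top 40 mm high) leaves two equal compartments, 92 (x) by 85 (y), spanning y=+3..+88 and y=-88..-3. On both end walls stands a steel spring clip (x=+33, y=+-95), its bracket and jaws 35 mm high over the wall, 25 mm wide.
- case_floor (a point): Centre of the upper face of the case's floor (4 mm above the case's origin); axes of the case. In each compartment the goods lie toward its +y end (0 to about 4 mm of slack there; light, easily pushed back) and the gap is at its -y end.
- clip_mid (a point): Midpoint between the clips, where the middle of the rod's axis lies when seated: x=+33, y=0, z=68 mm in the case; axes of the case. Each clip is a pair of sprung jaws, open upward, mouth 10 mm under a flared lead-in that takes about 2 mm of offset. The rod goes in from straight above with roughly 5 to 12 N in all, onto a stop 62 mm high. Beside the rod nothing in the case stands over 47 mm but the blocks' tabs.
- slide_box: Blue box of slides, loose in one compartment (which one varies), 36 x 86 x 30 mm high, its 86 mm length lying across the case (along case x), so 36 mm along case y; its own y is the long axis; origin centre of the underside. The gap left beside it is about 49 mm minus the slack.
- lamp_pair: Two small lamp cartons banded side by side as one loose package, 62 (y) x 86 (x) x 42 high, in the other compartment; origin on the underside, 18 mm from its +y end, middle of x. The gap left beside it is about 23 mm minus the slack.
- pair_mid (a point): Centre of the banded pair of cartons.
- rack: Fixed aluminium ramp, 100 x 144 mm base, about 85 mm high at the back; its deck leans 30 degrees, falling toward the rack's -x side, where a 24 mm lip stops the blocks. Origin: centre of the underside. The two blocks stand side by side on it, 72 mm apart, in either order, their tops leaning 30 degrees toward -x of the rack.
- thick_block: Wooden blocking piece 86 (x) x 46 (y) x 43 high (z), foot tapered over the lowest 12 mm by 4 mm on each y side and 3 mm on each x side; origin centre of the underside. On top a finger tab 26 (x) x 14 (y), 44 mm high (z=43..87), centred at x=-18, y=0; and a rib 8 mm wide (x=29..37) along y, up to z=56, which goes under the rod (block x along case x).
- thin_block: Like the thick block, but 20 mm in y; same tab (x=-18, y=0, z=43..87), same rib (x=29..37, up to z=56), same tapers. About 0.05 kg.
- rod: Plain steel rod, 12 mm thick, 210 mm long, lying level in two notches of its rest; origin at its middle on the axis, y along the rod. About 0.12 kg.
- rod_rest: Fixed rest for the rod, base 34 (x) x 130 (y) x 8 mm; two posts 26 x 12 mm at y=+-55, notches 14 mm wide, rod axis 36 mm above the bench; prongs rise to 38 mm. Origin: centre of the underside.
- spare_eyepiece: Black eyepiece standing on the bench, 36 mm wide, 57 high; origin centre of the underside. Leave alone.
- oil_bottle: Small dark bottle with white cap, 28 mm wide, 68 high; origin centre of the underside. Leave alone.
- round_mount: Round specimen mount, 38 mm wide, 18 high; origin centre of the underside. Leave alone.

How it is judged:
By the outcome, as a careful person would: the job done as asked, in the order asked, and still so for the second after the job is handed in, with the robot touching nothing.
It also fails if it takes over 72 s, if anything falls off the work surface, if the arm or the gripper's body presses on something with over 40 N, if the wrist force passes 120 N, or if a joint passes its speed limit or range.

ROBOT

A 6-joint arm with a two-finger parallel gripper is mounted at the origin on a cart in front of the work surface, level with it; the furniture and walls round the work are solid. World frame = base frame: x ahead of the robot, y to its left, z up, the work surface at z = 0. Lengths are in m, angles in rad, forces in N, time in s.
With the tool pointing down it reaches from about 0.25 to 0.775 m from the base axis. Payload 4 kg.
Tool frame: the origin (TCP) lies midway between the tips of the shut fingers; the grasp point (between the pads) lies 19 mm behind it; y points along the fingers, x is the direction in which the jaws open and shut, and the axes are right-handed (so a half turn about y gives the same grasp; the last joint's range is limited). The gripper opens to 94 mm and grips with 3 to 60 N. Pads are 16 mm wide; open, the fingers measure 119 mm over their backs; the gripper's body (75 mm by 177 mm) begins 78 mm behind the grasp point.
Start: joints at [1.096, 0.087, 1.371, -0, 1.684, -0.103], TCP at [0.2, 0.512, 0.206] pointing down, gripper open.
Joint ranges: [-3.1, 3.1], [-0.76, 2.03], [0.27, 2.55], [-1.08, 4.22], [0.17, 2.65], [-2.57, 2.57]. Speed limits (rad/s): [2.79, 2.79, 3.14, 3.14, 3.14, 3.14].

INTERFACE

Orientations are given as [roll, pitch, yaw] about the fixed x, y, z axes, in that order (R = Rz(yaw) Ry(pitch) Rx(roll)).
In Python, from bench import robot, snapshot, camera_info, ticket gives the robot as it stands.
- The arm moves only by the shell command python3 -m creep 'ROWS'. ROWS is JSON, a list of rows, each an object with "slide": the shift along the tool's x, y, z in mm, a list of three; "roll": the turn about the tool's y in degrees; "grip": the closure, from 0 (fully open) to 1 (shut). In form: [{"slide": [x, y, z], "roll": roll, "grip": grip}, ...]. A call has 1 to 20 rows; each row is the pose to reach, as a shift and turn from the pose commanded when the call began, along the tool's axes at that moment; what a row does not reach only later rows make up. A row lasts 1/12 s, in which the tool goes at most 41.7 mm and 7.16 degrees, less where a joint would pass 70% of its speed; a pose out of reach is approached as far as the arm can. A call with a gripper value outside its range is refused whole. The fingers move at their own pace and stop on an object; the grip force is fixed at half the most. Time passes only in rows, so rows that repeat a pose let the fingers close. It gives the time, the measured TCP pose, the force and the opening at its end, in the units of the state.
- robot.get_obs(): the state, without advancing time (a new reading comes with each control period).
- snapshot(name): name is "scene" or "top" or "wrist"; returns the picture (480x640x3 uint8, red, green, blue); there is no depth.
- camera_info(name): a dict with "fx", "fy", "cx", "cy" (pixels), "cam_to_world" (4x4, takes a point from camera to world coordinates). Camera axes: x right, y down, z forward; pixel columns grow to the right and rows downward; lengths in m; the calibration is good to about 2 mm. A picture is of the moment at which its call begins: read the wrist's pose just before it. camera_info takes no time and is no camera call; for the wrist camera it gives the pose at the moment of the call.
- ticket.close_job(): hands the job in, once; it reports no verdict.
The state is a dict: "time": time; "joint_positions": joint angles; "qvel": joint speeds; "joint_torque": joint torques, N m; "tool_pos": TCP position; "ee_rot": TCP orientation; "wrist_force": force on the tool from outside, world axes, zero at the start; "wrist_torque": the same for the moment, N m; "width": finger opening in m.
Only numpy, scipy, OpenCV 4.12 (cv2) and the standard library are available. Lean on these libraries where they do the work, as an engineer would, in place of code of your own. Each camera call takes 0.05 s, during which the arm holds its last target.

## Working session

There is one attempt and no reset: what is moved stays moved. The work goes in short steps, Python scripts to look and compute and a shell command to move; the robot and the scene stay as the last step left them, time stands still between calls to the robot, and variables do not carry over. Pictures are saved under pics/ and viewed, and the job is handed in when it is done.

```bash
ls; mkdir -p pics
python3 - <<'E'
from bench import robot, snapshot, camera_info
import cv2, numpy as np
print(robot.get_obs())
for n in ["scene","top","wrist"]:
    c=camera_info(n); print(n,c["fx"],c["fy"],c["cx"],c["cy"]); print(np.round(c["cam_to_world"],4).tolist())
    cv2.imwrite(f"pics/{n}0.png",snapshot(n)[:,:,::-1])
E
```

```text
pics
{'time': 0.0, 'joint_positions': array([ 1.09590972e+00,  8.79412775e-02,  1.37225120e+00, -6.71330788e-06,
        1.68358619e+00, -1.03116498e-01]), 'qvel': array([ 0.00158992,  0.00033735, -0.00116917,  0.00063506, -0.00040131,
        0.00152912]), 'joint_torque': array([-4.35894333e-05, -3.40177310e+01, -3.02427328e+01,  7.18908501e-02,
        3.28500720e-02, -1.69117734e-04]), 'tool_pos': array([0.19955897, 0.51193155, 0.20431323]), 'ee_rot': array([-1.57057795,  0.00217509,  1.19902571]), 'wrist_force': array([-0.07868627,  0.1053615 , -0.27381844]), 'wrist_torque': array([ 0.02507064, -0.02892964,  0.00657925]), 'width': 0.0943082406140713}
scene 607.5245119375159 607.5245119375159 312.7711275533362 239.78666609065388
[[0.8723, -0.2611, 0.4135, -0.0662], [-0.4889, -0.4456, 0.75, -0.7124], [-0.0116, -0.8563, -0.5163, 0.7272], [0.0, 0.0, 0.0, 1.0]]
top 563.2384802055283 563.2384802055283 320.70833667846387 236.15188828270473
[[0.0061, -0.9926, 0.1212, 0.3427], [-0.9999, -0.0072, -0.0092, 0.2437], [0.0101, -0.1211, -0.9926, 1.2487], [0.0, 0.0, 0.0, 1.0]]
wrist 359.0515535550836 359.0515535550836 323.7697691174427 242.34602462468013
[[0.3627, 0.8987, 0.2467, 0.1286], [0.9319, -0.3493, -0.0974, 0.5407], [-0.0014, 0.2653, -0.9642, 0.3834], [0.0, 0.0, 0.0, 1.0]]
```

View pics/scene0.png

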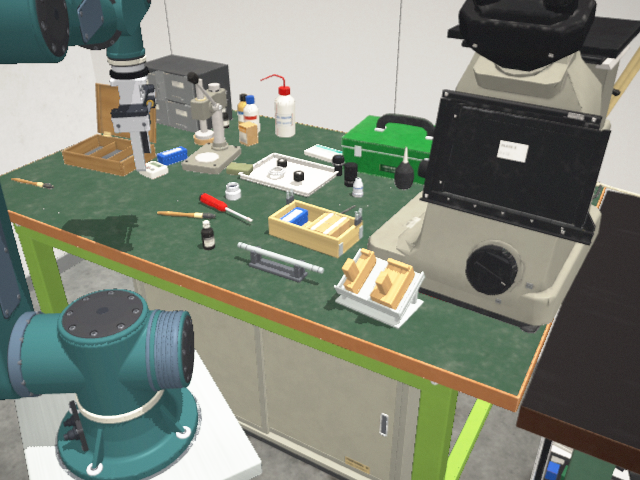

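View pics/top0.png

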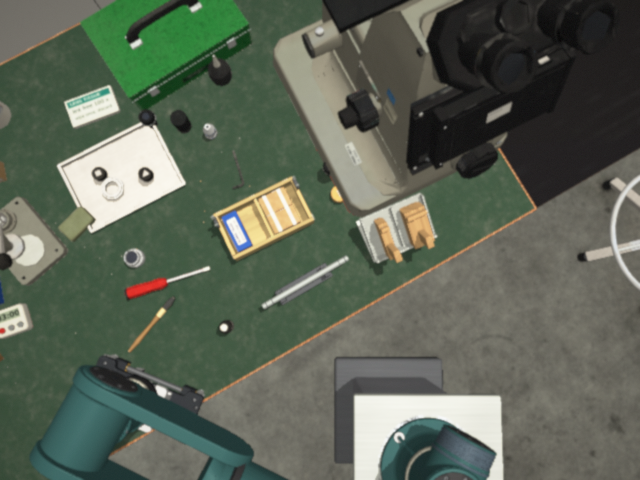

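View pics/wrist0.png

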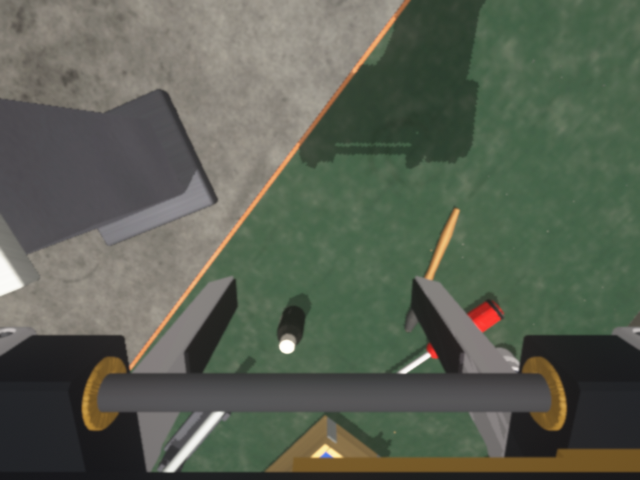

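Run:
```python
import cv2
a=cv2.imread("pics/top0.png"); b=a[150:350,200:450]
cv2.imwrite("pics/topz.png",cv2.resize(b,None,fx=3.2,fy=3,interpolation=cv2.INTER_CUBIC)[:600] if 0 else cv2.resize(b,(750,600),interpolation=cv2.INTER_CUBIC))
a=cv2.imread("pics/scene0.png"); b=a[160:340,220:445]
cv2.imwrite("pics/scenez.png",cv2.resize(b,(750,600),interpolation=cv2.INTER_CUBIC))
```

```text
(no output)
```

View pics/topz.png

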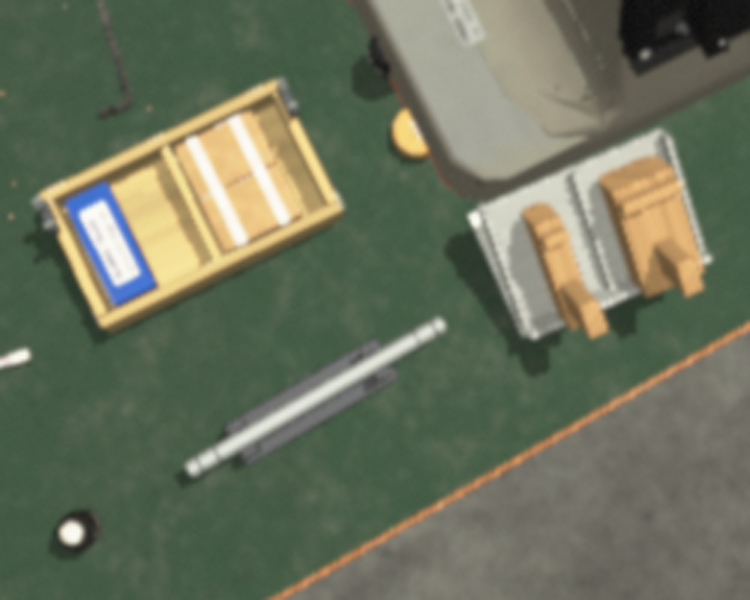

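View pics/scenez.png

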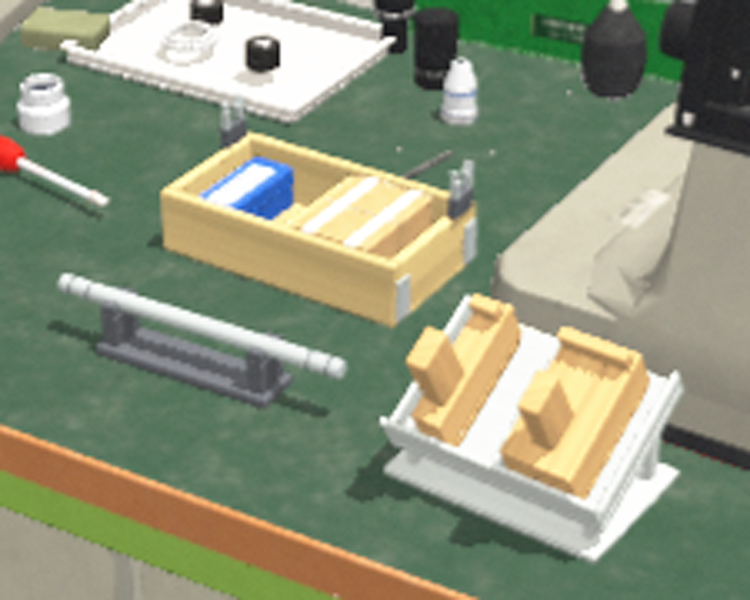

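```bash
cat > h.py <<'E'
import numpy as np, cv2
from bench import robot, snapshot, camera_info
from scipy.spatial.transform import Rotation as Rn
from scipy.optimize import least_squares
def proj(c,P):
    P=np.atleast_2d(P); T=np.array(c["cam_to_world"]); q=(P-T[:3,3])@T[:3,:3]
    return np.c_[c["fx"]*q[:,0]/q[:,2]+c["cx"],c["fy"]*q[:,1]/q[:,2]+c["cy"]]
def ray(c,u,v,z):
    T=np.array(c["cam_to_world"]); d=T[:3,:3]@[(u-c["cx"])/c["fx"],(v-c["cy"])/c["fy"],1]; o=T[:3,3]
    return o+d*(z-o[2])/d[2]
def pose(x,y,yaw,P):
    c,s=np.cos(yaw),np.sin(yaw); P=np.atleast_2d(P)
    return np.c_[x+c*P[:,0]-s*P[:,1],y+s*P[:,0]+c*P[:,1],P[:,2]]
def fit(obs,x0):
    # obs: list of (cam, local pt(m), u,v)
    f=lambda p: np.concatenate([(proj(c,pose(*p,P))[0]-[u,v]) for c,P,u,v in obs])
    r=least_squares(f,x0,loss='soft_l1'); return r.x,np.round(r.fun.reshape(-1,2),1)
def crop(src,u0,v0,w,h,k,out,grid=10):
    a=cv2.imread(src) if isinstance(src,str) else src[:,:,::-1]
    b=cv2.resize(a[v0:v0+h,u0:u0+w],(w*k,h*k),interpolation=cv2.INTER_CUBIC)
    for i in range(0,w,grid): cv2.putText(b,str(u0+i),(i*k,8),0,0.3,(0,0,255),1); cv2.line(b,(i*k,0),(i*k,4),(0,0,255),1)
    for j in range(0,h,grid): cv2.putText(b,str(v0+j),(0,j*k+4),0,0.3,(0,0,255),1); cv2.line(b,(0,j*k),(4,j*k),(0,0,255),1)
    cv2.imwrite(out,b)
E
python3 - <<'E'
from h import *
crop("pics/top0.png",208,172,112,90,7,"pics/c1.png")
crop("pics/scene0.png",262,190,110,65,7,"pics/c2.png")
crop("pics/top0.png",350,185,95,80,7,"pics/c3.png")
crop("pics/scene0.png",325,240,105,84,7,"pics/c4.png")
c=camera_info("top")
for n,u,v,z in [("case c",262,218,.046),("rodA",264,306,.036),("rodB",347,259,.036),("bottle",224,327,.068),("mount",336,195,.018)]:
    print(n,np.round(ray(c,u,v,z),4))
E
```

```text
case c [0.5281 0.3594 0.046 ]
rodA [0.3397 0.3525 0.036 ]
rodB [0.4415 0.1753 0.036 ]
bottle [0.2962 0.4315 0.068 ]
mount [0.5853 0.1988 0.018 ]
```

View pics/c1.png

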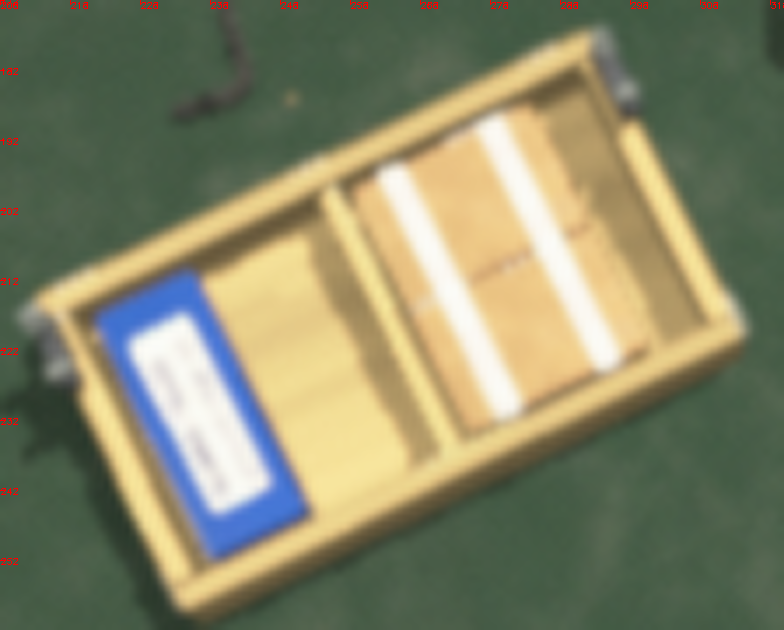

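View pics/c2.png

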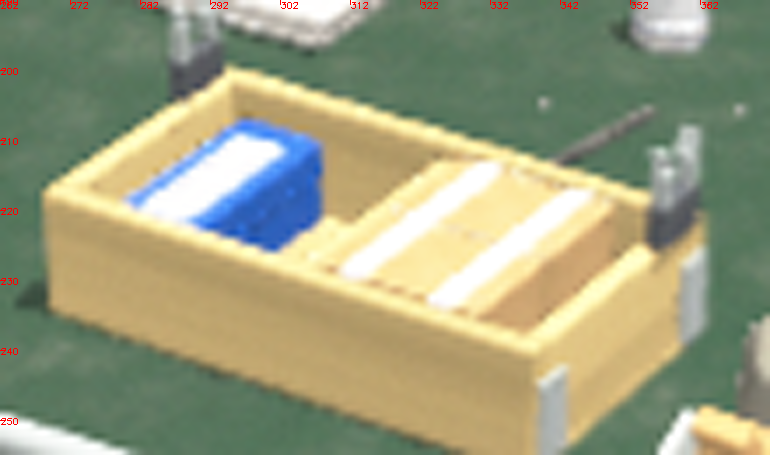

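View pics/c3.png

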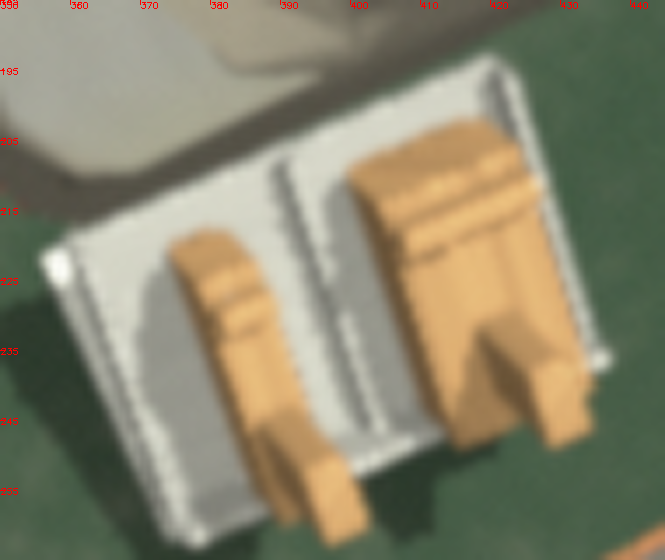

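View pics/c4.png

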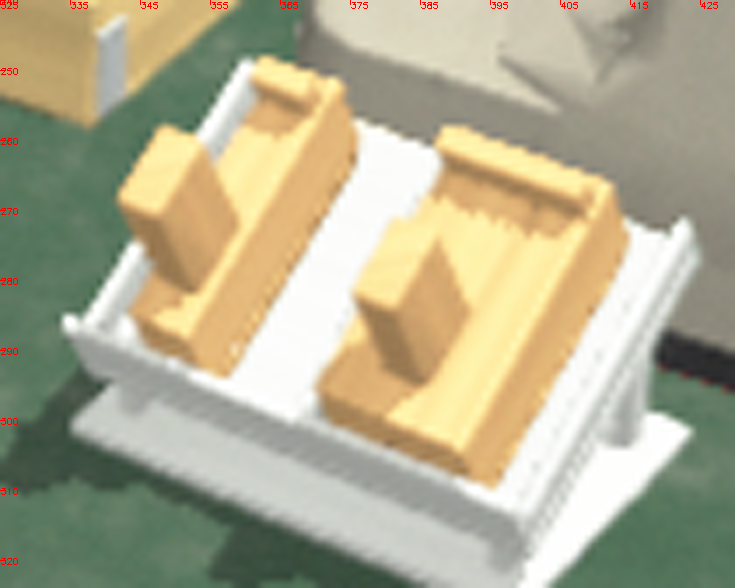

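```bash
cat >> h.py <<'E'
def fitb(obs,x0,tilt=-30):
    def f(p):
        R=(Rn.from_euler('z',p[3])*Rn.from_euler('y',tilt,degrees=True)).as_matrix()
        return np.concatenate([proj(c,R@np.array(P)/1e3+p[:3])[0]-[u,v] for c,P,u,v in obs])
    r=least_squares(f,x0,loss='soft_l1'); R=(Rn.from_euler('z',r.x[3])*Rn.from_euler('y',tilt,degrees=True)).as_matrix()
    return r.x,R,np.round(r.fun.reshape(-1,2),1)
E
python3 - <<'E'
from h import *
t=camera_info("top"); s=camera_info("scene")
C=lambda a,b,z:np.array([a,b,z])/1e3
T=lambda P,px,py:(t,P,208+px/7,172+py/7); S=lambda P,px,py:(s,P,262+px/7,190+py/7)
ot=[T(C(54,96,46),38,298),T(C(-54,96,46),178,598),T(C(-54,-96,46),745,325),T(C(54,-96,46),600,32),T(C(46,0,40),330,190),T(C(-46,0,40),450,448)]
os_=[S(C(-54,96,46),45,192),S(C(-54,-96,46),535,350),S(C(54,96,46),230,70),S(C(54,-96,46),705,215)]
for o in (ot,os_,ot+os_):
    p,r=fit(o,[.53,.36,.45]); print(np.round(p,4),np.degrees(p[2]),r.tolist())
T=lambda P,px,py:(t,P,350+px/7,185+py/7); S=lambda P,px,py:(s,P,325+px/7,240+py/7)
thin=[T((-31,7,87),330,545),T((-31,-7,87),370,525),T((-5,-7,87),350,465),T((-5,7,87),298,480),S((-5,7,87),165,127),S((-5,-7,87),205,142),S((-31,-7,87),160,215),S((-31,7,87),120,197),S((37,-10,56),345,88),S((-43,-10,43),190,345)]
thick=[T((-31,7,87),548,447),T((-31,-7,87),592,430),T((-5,-7,87),575,360),T((-5,7,87),527,372),S((-5,7,87),395,215),S((-5,-7,87),438,240),S((-31,-7,87),400,308),S((-31,7,87),357,285),S((37,-23,56),612,185),S((37,23,56),445,128),S((-43,23,43),320,385),S((-43,-23,43),465,452)]
for n,o in(("thin",thin),("thick",thick)):
    p,R,r=fitb(o,[.5,.1,.05,.45]); print(n,np.round(p,4),np.degrees(p[3]),r.tolist())
    print("tab z=72:",np.round(R@np.array([-.018,0,.072])+p[:3],4))
E
```

```text
[0.5307 0.3557 0.4556] 26.102882789210707 [[-0.6, -1.0], [0.3, 1.1], [0.2, 1.6], [-0.5, -0.7], [-0.1, -0.7], [0.7, 0.2]]
[0.53   0.3557 0.4683] 26.829448086285396 [[-0.5, 0.1], [-0.1, 0.7], [0.0, -0.5], [0.6, -0.5]]
[0.5304 0.3557 0.4613] 26.43305009107183 [[-0.7, -0.6], [0.5, 1.4], [0.2, 1.5], [-0.8, -0.7], [-0.2, -0.5], [0.8, 0.3], [-0.3, -0.1], [-0.2, 0.8], [0.4, -0.7], [0.7, -0.4]]
thin [0.4975 0.0942 0.0431 0.331 ] 18.964279648205206 [[-0.6, 0.1], [0.1, 0.7], [0.2, -1.7], [1.1, -1.7], [0.5, -0.4], [0.7, 0.1], [-0.7, 0.7], [-0.9, 0.5], [-1.1, -0.3], [-0.2, -0.4]]
tab z=72: [0.4487 0.0775 0.0964]
thick [0.5259 0.0319 0.0429 0.3846] 22.034268794479463 [[0.3, -0.0], [0.3, -0.1], [-0.3, -1.0], [0.2, -0.2], [0.6, -0.4], [1.1, -1.3], [-0.8, 0.7], [-1.3, 1.2], [-1.2, -0.4], [1.3, -0.6], [-0.7, 0.6], [-0.2, 0.4]]
tab z=72: [0.478  0.0125 0.0963]
```

```bash
cat >> h.py <<'E'
def go(x,y,z,hd=None):
    o=robot.get_obs(); p=o["tool_pos"]; h=o["ee_rot"][2]; d=np.array([x,y,z])-p
    print("slide",np.round([1e3*(d[0]*np.cos(h)+d[1]*np.sin(h)),-1e3*d[2],1e3*(-d[0]*np.sin(h)+d[1]*np.cos(h))],1),"roll",None if hd is None else round(np.degrees(h)-hd,1),"rows",np.linalg.norm(d)/.0417,'|',np.round(p,4),np.round(np.degrees(o["ee_rot"]),1),round(o["width"],4),round(o["time"],2),np.round(o["wrist_force"],1),np.round(o["joint_positions"],2))
E
python3 -c "
from h import *
go(.46,.05,.23,112)"
```

```text
slide [-335.9  -25.4 -410.4] roll -43.3 rows 12.73287579529092 | [0.1996 0.512  0.2046] [-90.    0.1  68.7] 0.094 0.15 [-0.1 -0.9  0.2] [ 1.1   0.09  1.37 -0.    1.68 -0.1 ]
```

```bash
python3 -m creep '[{"slide":[0,-40,0],"roll":0,"grip":0},{"slide":[-336,-40,-410],"roll":-43.3,"grip":0},{"slide":[-336,-40,-410],"roll":-43.3,"grip":0},{"slide":[-336,-40,-410],"roll":-43.3,"grip":0},{"slide":[-336,-40,-410],"roll":-43.3,"grip":0},{"slide":[-336,-40,-410],"roll":-43.3,"grip":0},{"slide":[-336,-40,-410],"roll":-43.3,"grip":0},{"slide":[-336,-40,-410],"roll":-43.3,"grip":0},{"slide":[-336,-40,-410],"roll":-43.3,"grip":0},{"slide":[-336,-40,-410],"roll":-43.3,"grip":0},{"slide":[-336,-40,-410],"roll":-43.3,"grip":0},{"slide":[-336,-40,-410],"roll":-43.3,"grip":0},{"slide":[-336,-40,-410],"roll":-43.3,"grip":0},{"slide":[-336,-25,-410],"roll":-43.3,"grip":0},{"slide":[-336,-25,-410],"roll":-43.3,"grip":0},{"slide":[-336,-25,-410],"roll":-43.3,"grip":0},{"slide":[-336,-25,-410],"roll":-43.3,"grip":0},{"slide":[-336,-25,-410],"roll":-43.3,"grip":0}]'
python3 - <<'E'
from h import *
go(.46,.05,.23,112)
c=camera_info("wrist"); np.save("w1.npy",c); im=snapshot("wrist"); cv2.imwrite("pics/w1.png",im[:,:,::-1])
E
```

```text
time: 1.65
tool_pos: [0.4594, 0.0512, 0.2306]
ee_rot: [-1.571, -0.001, 1.955]
wrist_force: [-0.0, -0.3, 0.2]
width: 0.0943
slide [-1.3  0.6 -0.1] roll 0.0 rows 0.034426155794397936 | [0.4594 0.0512 0.2306] [-90.  -0. 112.] 0.0943 1.65 [-0.  -0.3  0.2] [-0.01 -0.11  1.52  0.    1.74 -1.97]
```

View pics/w1.png

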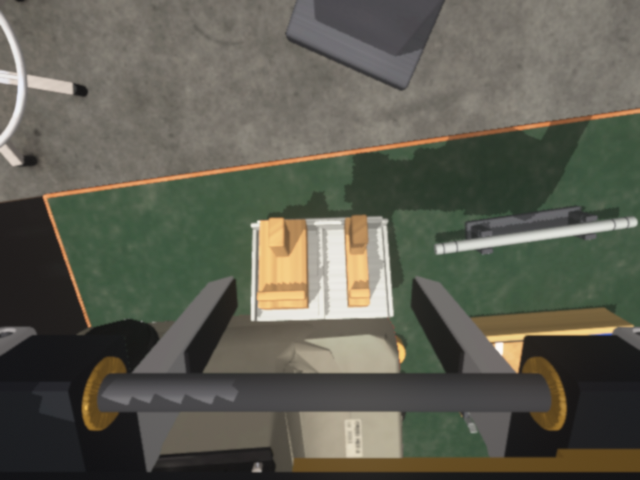

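Run:
```python
from h import *
crop("pics/w1.png",245,205,155,120,5,"pics/w1c.png")
```

```text
(no output)
```

View pics/w1c.png

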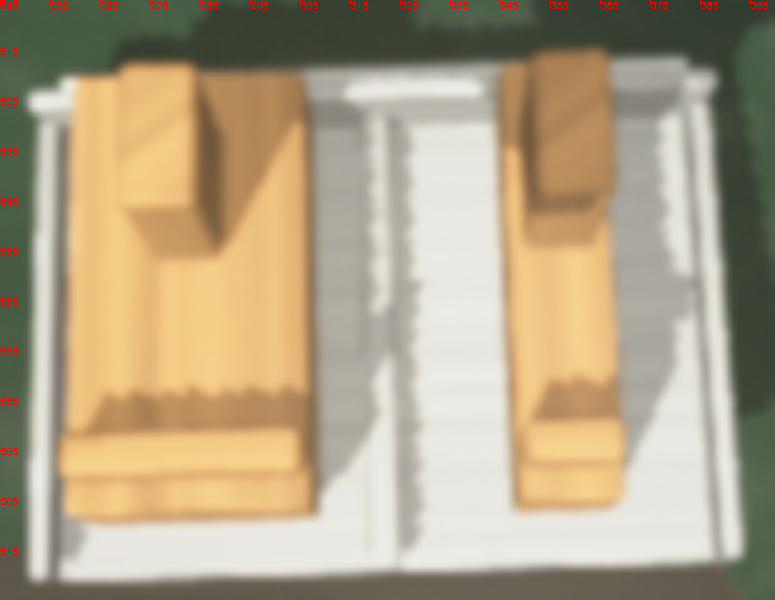

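Run:
```python
from h import *
w=np.load("w1.npy",allow_pickle=True).item()
T=lambda P,px,py:(w,P,245+px/5,205+py/5)
thin=[T((-31,-7,87),535,50),T((-31,7,87),607,50),T((-5,7,87),610,193),T((-5,-7,87),537,195),T((29,-10,56),523,422),T((29,10,56),622,420),T((37,10,56),623,462),T((37,-10,56),525,465)]
thick=[T((-31,-7,87),118,65),T((-31,7,87),193,63),T((-5,7,87),193,208),T((-5,-7,87),120,208),T((29,-23,56),60,435),T((29,23,56),298,430),T((37,23,56),298,470),T((37,-23,56),62,475)]
for n,o in(("thin",thin),("thick",thick)):
    p,R,r=fitb(o,[.5,.1,.05,.45]); print(n,np.round(p,4),np.degrees(p[3]),r.tolist())
    print("tab z=72:",np.round(R@np.array([-.018,0,.072])+p[:3],4))
# with fixed yaw
```

```text
thin [0.4973 0.1017 0.043  0.4115] 23.575445541550586 [[-1.2, 0.4], [0.5, -0.1], [1.6, 0.3], [-0.3, 0.4], [-1.4, -0.4], [0.8, -0.5], [1.1, -0.1], [-1.4, -0.1]]
tab z=72: [0.45   0.0811 0.0963]
thick [0.5277 0.0364 0.0387 0.4164] 23.859202683434276 [[-0.2, 0.5], [0.6, 0.4], [0.6, 0.1], [-1.0, 0.5], [-1.1, -0.6], [1.0, -1.1], [1.1, -0.4], [-1.7, 0.1]]
tab z=72: [0.4805 0.0155 0.0921]
```

Run:
```python
from h import *
go(.4486,.0808,.14,114.5)
```

```text
slide [31.2 90.9 -1. ] roll -2.4 rows 2.305716584062066 | [0.4594 0.0515 0.2309] [-90.   -0.  112.1] 0.0938 1.7 [-0.2  1.2  0.5] [-0.01 -0.11  1.52  0.    1.74 -1.97]
```

```bash
python3 -m creep '[{"slide":[31,91,-1],"roll":-2.4,"grip":0.57},{"slide":[31,91,-1],"roll":-2.4,"grip":0.57},{"slide":[31,91,-1],"roll":-2.4,"grip":0.57},{"slide":[31,91,-1],"roll":-2.4,"grip":0.57},{"slide":[31,91,-1],"roll":-2.4,"grip":0.57},{"slide":[31,91,-1],"roll":-2.4,"grip":0.57},{"slide":[31,91,-1],"roll":-2.4,"grip":0.57}]'
python3 - <<'E'
from h import *
go(.4486,.0808,.08,114.5)
c=camera_info("wrist"); np.save("w2.npy",c); im=snapshot("wrist"); cv2.imwrite("pics/w2.png",im[:,:,::-1])
E
```

```text
time: 2.28
tool_pos: [0.451, 0.0795, 0.1425]
ee_rot: [-1.576, 0.002, 1.997]
wrist_force: [0.1, -0.0, 0.1]
width: 0.0507
slide [ 2.2 62.5  1.7] roll -0.1 rows 1.5002254854610024 | [0.451  0.0795 0.1425] [-9.030e+01  1.000e-01  1.144e+02] 0.0507 2.28 [ 0.1 -0.   0.1] [ 0.05 -0.1   1.68 -0.    1.55 -1.95]
```

View pics/w2.png

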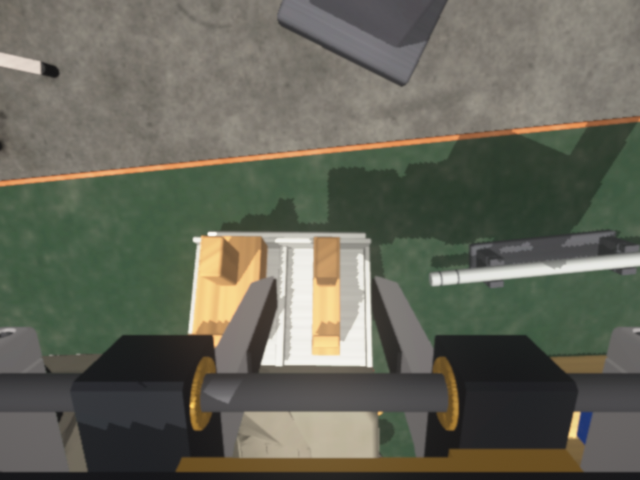

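Run:
```python
from h import *
crop("pics/w2.png",270,225,110,140,5,"pics/w2c.png")
```

```text
(no output)
```

View pics/w2c.png

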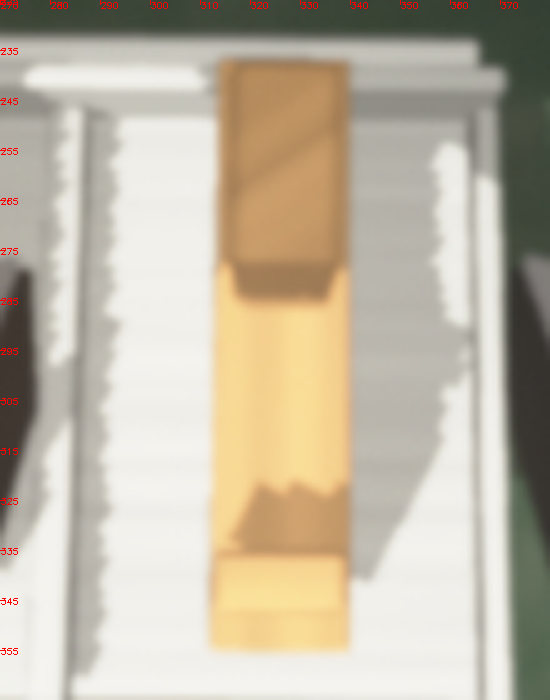

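Run:
```python
from h import *
w=np.load("w2.npy",allow_pickle=True).item()
T=lambda P,px,py:(w,P,270+px/5,225+py/5)
thin=[T((-31,-7,87),232,65),T((-31,7,87),340,65),T((-5,7,87),338,262),T((-5,-7,87),230,262),T((29,-10,56),215,555),T((29,10,56),348,555),T((37,10,56),348,610),T((37,-10,56),215,610)]
p,R,r=fitb(thin,[.5,.1,.05,.45]); print(np.round(p,4),np.degrees(p[3]),r.tolist())
g=R@np.array([-.018,0,.075])+p[:3]; print(g)
go(g[0],g[1],g[2]-.019,114.5)
```

```text
[0.498  0.1027 0.04   0.4204] 24.086117296320825 [[-0.3, -0.2], [0.1, -0.0], [0.6, 1.1], [-0.3, 0.9], [-1.4, -1.2], [1.4, -1.1], [1.5, 0.2], [-1.6, 0.0]]
[0.44953117 0.08103748 0.09591588]
slide [ 2.1 65.3  0.5] roll -0.1 rows 1.5661855561201914 | [0.4509 0.0794 0.1422] [-9.030e+01  1.000e-01  1.144e+02] 0.047 2.33 [-0.2  0.6  0.6] [ 0.05 -0.1   1.69 -0.    1.55 -1.95]
```

```bash
python3 -m creep '[{"slide":[0,30,0],"roll":0,"grip":0.57},{"slide":[0,56,0],"roll":0,"grip":0.57},{"slide":[0,60,0],"roll":0,"grip":0.57},{"slide":[0,60,0],"roll":0,"grip":0.57},{"slide":[0,60,0],"roll":0,"grip":0.57}]'
python3 - <<'E'
from h import *
go(.4495,.0810,.077,114.5)
E
```

```text
time: 2.75
tool_pos: [0.4501, 0.0794, 0.081]
ee_rot: [-1.573, 0.001, 1.996]
wrist_force: [-1.1, 0.2, 0.5]
width: 0.0402
slide [ 1.7  4.  -0.1] roll -0.1 rows 0.10486610437709339 | [0.4501 0.0794 0.081 ] [-90.1   0.  114.4] 0.0402 2.75 [-1.1  0.2  0.5] [ 0.05 -0.06  1.77  0.    1.43 -1.95]
```

```bash
python3 -m creep '[{"slide":[1.7,2,0],"roll":0,"grip":0.57},{"slide":[1.7,2,0],"roll":0,"grip":0.95},{"slide":[1.7,2,0],"roll":0,"grip":0.95},{"slide":[1.7,2,0],"roll":0,"grip":0.95},{"slide":[1.7,2,0],"roll":0,"grip":0.95},{"slide":[1.7,2,0],"roll":0,"grip":0.95},{"slide":[1.7,2,0],"roll":0,"grip":0.95}]'
python3 - <<'E'
from h import *
go(.4495,.0810,.077,114.5)
E
```

```text
time: 3.33
tool_pos: [0.4486, 0.0812, 0.0778]
ee_rot: [-1.572, 0.0, 1.997]
wrist_force: [0.2, -0.1, 0.9]
width: 0.0139
slide [-0.5  0.8 -0.7] roll -0.1 rows 0.029051634157594968 | [0.4486 0.0812 0.0778] [-90.    0.  114.4] 0.0139 3.33 [ 0.2 -0.1  0.9] [ 0.05 -0.06  1.78  0.    1.42 -1.94]
```

```bash
python3 -m creep '[{"slide":[0,-20,0],"roll":0,"grip":0.95},{"slide":[0,-50,0],"roll":0,"grip":0.95},{"slide":[0,-90,0],"roll":0,"grip":0.95},{"slide":[0,-110,0],"roll":0,"grip":0.95},{"slide":[0,-110,0],"roll":0,"grip":0.95},{"slide":[0,-110,0],"roll":0,"grip":0.95}]'
python3 - <<'E'
from h import *
im=snapshot("scene"); cv2.imwrite("pics/s1.png",im[:,:,::-1])
go(.4495,.0810,.077,114.5)
crop("pics/s1.png",240,130,200,150,4,"pics/s1c.png")
E
```

```text
time: 3.83
tool_pos: [0.449, 0.0811, 0.1883]
ee_rot: [-1.573, 0.001, 1.997]
wrist_force: [-0.8, -0.0, -0.9]
width: 0.0137
slide [ -0.7 109.4  -1.5] roll -0.1 rows 2.6248164427357223 | [0.4479 0.0811 0.1864] [-89.9  -0.  114.4] 0.0135 3.88 [ 0.4 -0.1 -1.4] [ 0.05 -0.12  1.61  0.    1.65 -1.94]
```

View pics/s1c.png

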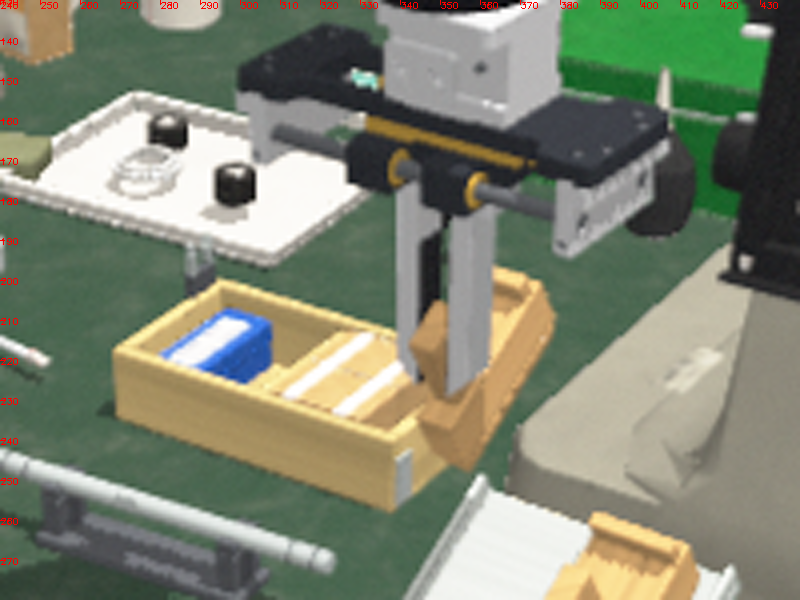

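```bash
cat >> h.py <<'E'
CASE=[.5304,.3557,np.radians(26.4)]
def cw(a,b,z): return pose(*CASE,np.array([a,b,z])/1e3)[0]
E
python3 - <<'E'
from h import *
p=cw(-101,50,150); print(p); go(*p,26.4)
p=cw(-101,50,62); print(p)
E
```

```text
[0.41770135 0.35557743 0.15      ]
slide [262.4  36.4 -85.9] roll 88.0 rows 6.679724768821879 | [0.4479 0.0811 0.1864] [-89.9  -0.  114.4] 0.0135 3.88 [ 0.4 -0.1 -1.4] [ 0.05 -0.12  1.61  0.    1.65 -1.94]
[0.41770135 0.35557743 0.062     ]
```

```bash
python3 -m creep '[{"slide":[262,16,-86],"roll":88,"grip":0.95},{"slide":[262,16,-86],"roll":88,"grip":0.95},{"slide":[262,16,-86],"roll":88,"grip":0.95},{"slide":[262,16,-86],"roll":88,"grip":0.95},{"slide":[262,16,-86],"roll":88,"grip":0.95},{"slide":[262,16,-86],"roll":88,"grip":0.95},{"slide":[262,16,-86],"roll":88,"grip":0.95},{"slide":[262,16,-86],"roll":88,"grip":0.95},{"slide":[262,16,-86],"roll":88,"grip":0.95},{"slide":[262,16,-86],"roll":88,"grip":0.95},{"slide":[262,16,-86],"roll":88,"grip":0.95},{"slide":[262,16,-86],"roll":88,"grip":0.95},{"slide":[262,16,-86],"roll":88,"grip":0.95},{"slide":[262,16,-86],"roll":88,"grip":0.95},{"slide":[262,16,-86],"roll":88,"grip":0.95},{"slide":[262,16,-86],"roll":88,"grip":0.95}]'
python3 - <<'E'
from h import *
go(.4177,.3556,.060,26.4)
c=camera_info("wrist"); np.save("w3.npy",c); im=snapshot("wrist"); cv2.imwrite("pics/w3.png",im[:,:,::-1])
E
```

```text
time: 5.22
tool_pos: [0.4178, 0.3547, 0.1698]
ee_rot: [-1.571, 0.003, 0.463]
wrist_force: [0.3, 0.1, -0.1]
width: 0.0138
slide [  0.3 109.8   0.8] roll 0.1 rows 2.633042188368551 | [0.4178 0.3547 0.1698] [-90.    0.2  26.5] 0.0138 5.22 [ 0.3  0.1 -0.1] [0.6  0.09 1.43 0.   1.62 0.14]
```

View pics/w3.png

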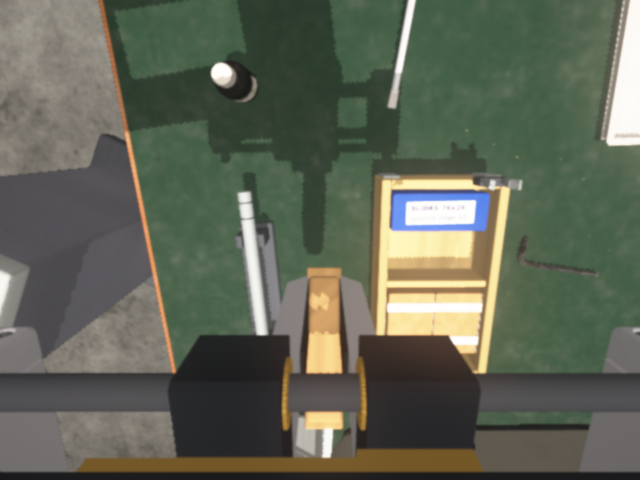

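```bash
python3 -m creep '[{"slide":[0,40,0],"roll":0,"grip":0.95},{"slide":[0,80,0],"roll":0,"grip":0.95},{"slide":[0,100,0],"roll":0,"grip":0.95},{"slide":[0,106,0],"roll":0,"grip":0.95},{"slide":[0,108,0],"roll":0,"grip":0.95},{"slide":[0,109,0],"roll":0,"grip":0.95},{"slide":[0,110,0],"roll":0,"grip":0.95},{"slide":[0,110,0],"roll":0,"grip":0.95}]'
python3 - <<'E'
from h import *
crop("pics/w3.png",230,160,300,220,2,"pics/w3c.png",20)
E
```

```text
time: 5.93
tool_pos: [0.4197, 0.3561, 0.0637]
ee_rot: [-1.57, -0.004, 0.461]
wrist_force: [0.3, -0.4, -0.4]
width: 0.0137
```

```bash
python3 -m creep '[{"slide":[0,2,0],"roll":0,"grip":0.95},{"slide":[0,4,0],"roll":0,"grip":0.95},{"slide":[0,5,0],"roll":0,"grip":0.95},{"slide":[0,5,0],"roll":0,"grip":0.95}]'
```

```text
time: 6.27
tool_pos: [0.4183, 0.3552, 0.0564]
ee_rot: [-1.571, 0.0, 0.461]
wrist_force: [0.2, -0.8, -0.8]
width: 0.0138
```

```bash
python3 -m creep '[{"slide":[0,2,0],"roll":0,"grip":0.95},{"slide":[0,2,0],"roll":0,"grip":0.7},{"slide":[0,2,0],"roll":0,"grip":0.7},{"slide":[0,2,0],"roll":0,"grip":0.7},{"slide":[0,2,0],"roll":0,"grip":0.7},{"slide":[0,2,0],"roll":0,"grip":0.7}]'
python3 - <<'E'
from h import *
go(.4177,.3556,.060,26.4)
c=camera_info("wrist"); np.save("w4.npy",c); im=snapshot("wrist"); cv2.imwrite("pics/w4.png",im[:,:,::-1])
im=snapshot("scene"); cv2.imwrite("pics/s4.png",im[:,:,::-1])
crop("pics/s4.png",200,150,200,150,4,"pics/s4c.png")
E
```

```text
time: 6.77
tool_pos: [0.4185, 0.3553, 0.0546]
ee_rot: [-1.571, -0.0, 0.461]
wrist_force: [1.0, 0.5, -0.0]
width: 0.0282
slide [-0.6 -5.4  0.6] roll 0.0 rows 0.13068725224073383 | [0.4185 0.3553 0.0546] [-90.   -0.   26.4] 0.0282 6.77 [ 1.   0.5 -0. ] [0.6  0.16 1.59 0.   1.39 0.14]
```

View pics/w4.png

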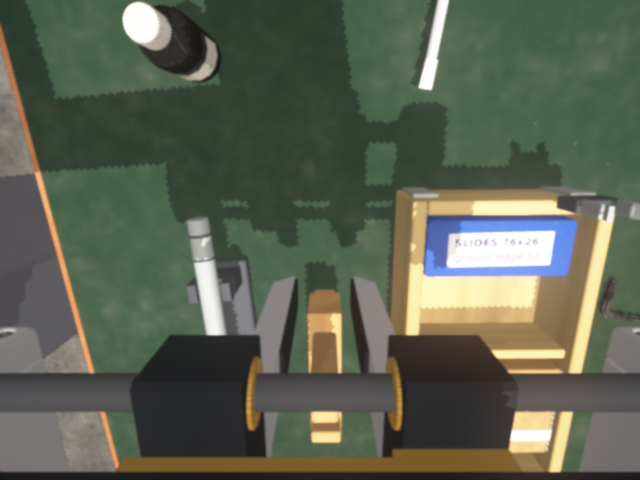

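View pics/s4c.png

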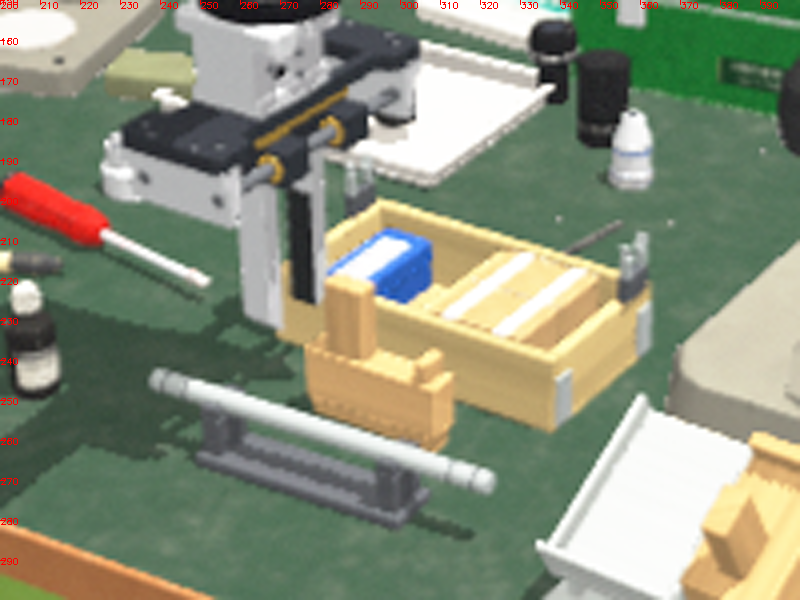

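```bash
python3 -m creep '[{"slide":[0,-40,0],"roll":0,"grip":0.7},{"slide":[0,-80,-10],"roll":0,"grip":0.3},{"slide":[0,-120,-50],"roll":0,"grip":0.1},{"slide":[0,-120,-70],"roll":0,"grip":0},{"slide":[0,-120,-70],"roll":0,"grip":0},{"slide":[0,-120,-70],"roll":0,"grip":0},{"slide":[0,-120,-70],"roll":0,"grip":0}]'
python3 - <<'E'
from h import *
go(.4177,.3556,.060,26.4)
c=camera_info("wrist"); np.save("w5.npy",c); im=snapshot("wrist"); cv2.imwrite("pics/w5.png",im[:,:,::-1])
E
```

```text
time: 7.45
tool_pos: [0.449, 0.2926, 0.1736]
ee_rot: [-1.57, 0.002, 0.46]
wrist_force: [1.0, -0.1, -0.5]
width: 0.0649
slide [ -0.  113.6  70.3] roll -0.0 rows 3.2031134102601344 | [0.449  0.2926 0.1736] [-90.    0.1  26.4] 0.0649 7.45 [ 1.  -0.1 -0.5] [0.47 0.07 1.46 0.   1.62 0.01]
```

View pics/w5.png

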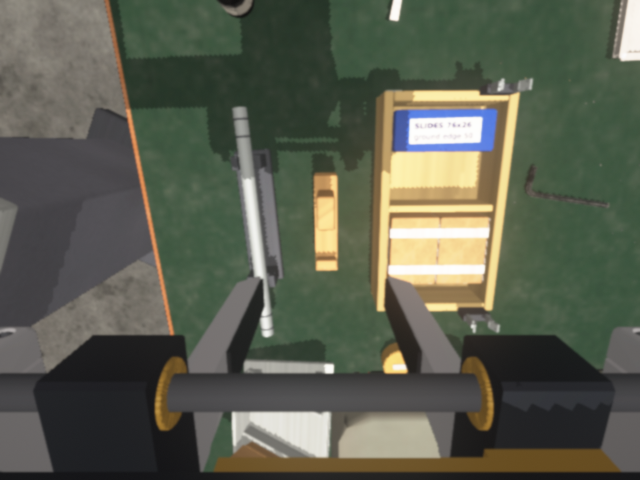

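Nice overview: block stands upright at (325,222), case (375–520, 90–310), rod (240,110)–(267,332). Zoom for clicks.

Run:
```python
from h import *
crop("pics/w5.png",365,80,175,140,4,"pics/w5a.png")
crop("pics/w5.png",365,190,150,130,5,"pics/w5b.png")
crop("pics/w5.png",225,100,125,120,5,"pics/w5c.png")
crop("pics/w5.png",225,200,125,140,4,"pics/w5d.png")
```

```text
(no output)
```

View pics/w5a.png

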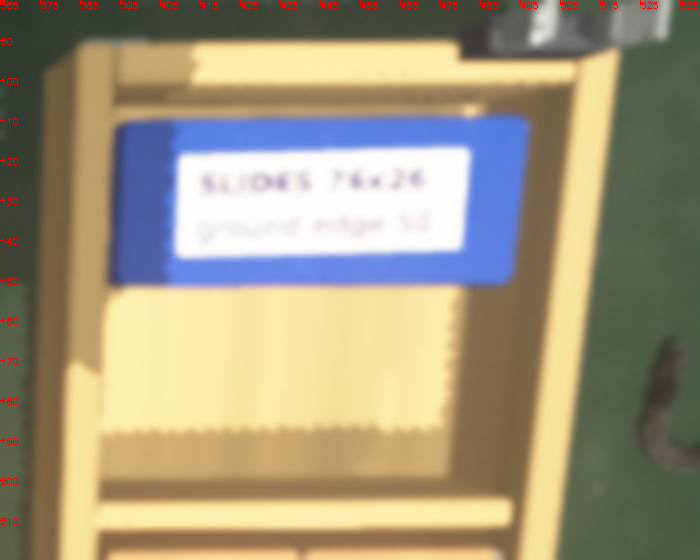

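View pics/w5b.png

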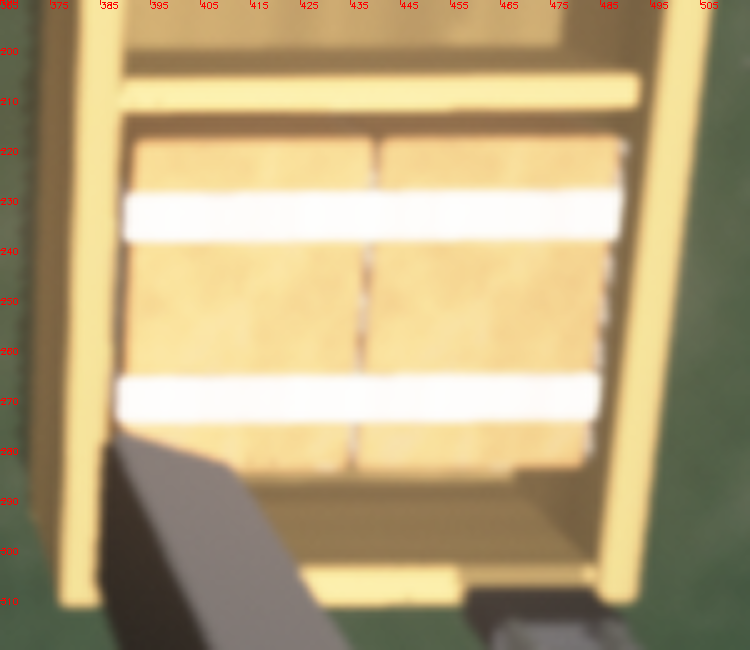

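View pics/w5c.png

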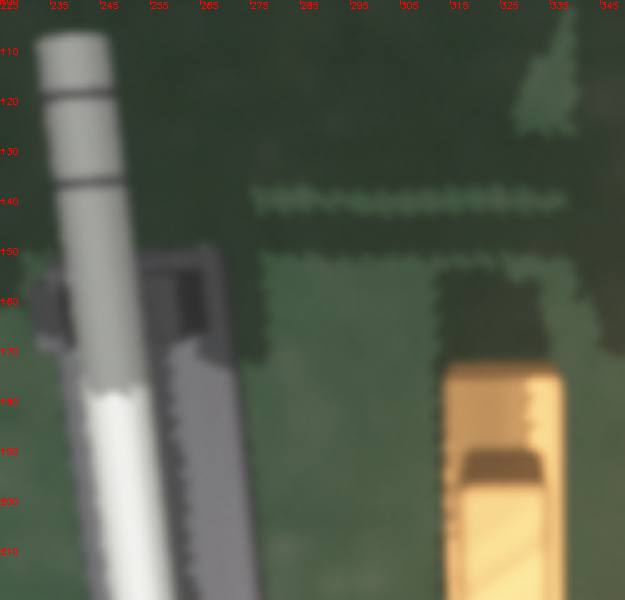

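View pics/w5d.png

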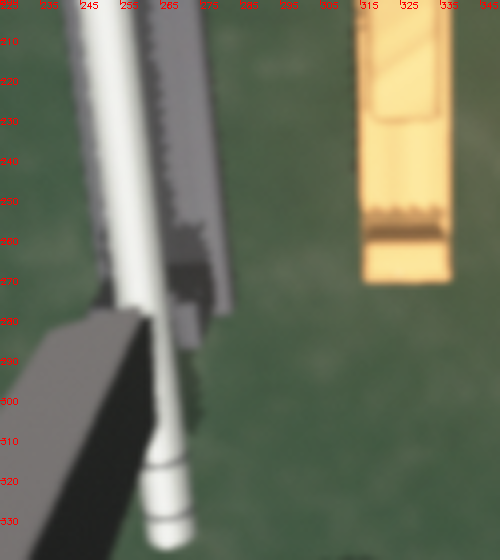

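Run:
```python
from h import *
w=np.load("w5.npy",allow_pickle=True).item()
C=lambda a,b,z:np.array([a,b,z])/1e3
A=lambda P,px,py:(w,C(*P),365+px/4,80+py/4); B=lambda P,px,py:(w,C(*P),365+px/5,190+py/5)
o=[A((-54,96,46),82,43),A((54,96,46),617,52),A((-46,3,40),97,500),A((46,3,40),512,500),B((-54,-96,46),60,605),B((54,-96,46),637,600),B((-46,0,40),122,93),B((46,0,40),640,91)]
p,r=fit(o,[.53,.36,.45]); print("case",np.round(p,4),np.degrees(p[2]),r.tolist())
u=lambda a,b,z:ray(w,a,b,z)
R=Rn.from_euler('z',-p[2]).as_matrix()
loc=lambda q:np.round(1e3*R@(q-[p[0],p[1],0]),1)
print("slide top edges",loc(u(365+300/4,80+118/4,.034)),loc(u(365+300/4,80+284/4,.034)))
print("lamp edges",loc(u(365+380/5,190+138/5,.046)),loc(u(365+380/5,190+467/5,.046)))
a=u(239.4,107.5,.036);b=u(267.5,337,.036)
print("rod",a,b,(a+b)/2,np.linalg.norm(a-b),np.degrees(np.arctan2(-(a-b)[0],(a-b)[1])))
blk=[(w,P,x,y) for P,x,y in [((-31,-7,87),317.4,197.4),((-31,7,87),334,197.4),((-5,7,87),335,230.5),((-5,-7,87),317.5,230.5),((29,-10,56),315.5,260),((29,10,56),337.5,260),((37,10,56),337.8,270.5),((37,-10,56),315.7,270.5)]]
def f(q): return np.concatenate([proj(w,pose(*q,C(*P)))[0]-[x,y] for _,P,x,y in blk])
s=least_squares(f,[.44,.3,-1.1]); print("blk",np.round(s.x,4),np.degrees(s.x[2]),np.round(s.fun.reshape(-1,2),1).tolist())
g=pose(*s.x,C(-18,0,72))[0]; print("grasp",g); go(g[0],g[1],g[2]-.019,np.degrees(s.x[2])+90)
```

```text
case [0.5321 0.3588 0.4659] 26.694863490855454 [[-0.5, -0.3], [2.1, -3.3], [-0.5, 0.4], [0.7, -0.1], [-0.3, 0.5], [0.0, 1.1], [-0.8, 0.2], [0.3, 0.1]]
slide top edges [-5.6 82.6 34. ] [-2.9 49.  34. ]
lamp edges [-1.2 -6.9 46. ] [  3.7 -68.1  46. ]
rod [0.339804   0.35698315 0.036     ] [0.44741909 0.1729115  0.036     ] [0.39361155 0.26494733 0.036     ] 0.21322143720740036 30.312135307172518
blk [ 0.4479  0.3012 -1.0952] -62.74845035937963 [[-1.1, -0.3], [1.2, -0.5], [0.4, 0.5], [-0.5, 0.7], [-0.5, 1.0], [0.5, 0.6], [0.3, -1.2], [-0.5, -0.9]]
grasp [0.43966264 0.3171725  0.072     ]
slide [  2.9 120.   25.8] roll -0.8 rows 2.944747211410038 | [0.4485 0.2928 0.173 ] [-90.    0.2  26.4] 0.0688 7.5 [ 0.1  0.1 -1. ] [0.47 0.07 1.46 0.   1.62 0.01]
```

```bash
python3 -m creep '[{"slide":[3,0,26],"roll":-0.8,"grip":0.57},{"slide":[3,40,26],"roll":-0.8,"grip":0.57},{"slide":[3,70,26],"roll":-0.8,"grip":0.57},{"slide":[3,70,26],"roll":-0.8,"grip":0.57},{"slide":[3,70,26],"roll":-0.8,"grip":0.57},{"slide":[3,70,26],"roll":-0.8,"grip":0.57}]'
python3 - <<'E'
from h import *
go(.4397,.3172,.055,27.2)
E
```

```text
time: 8.0
tool_pos: [0.4408, 0.3179, 0.1053]
ee_rot: [-1.571, -0.001, 0.476]
wrist_force: [0.3, 0.1, -0.0]
width: 0.0403
slide [-1.3 50.3 -0.1] roll 0.0 rows 1.2065419703889961 | [0.4408 0.3179 0.1053] [-90.   -0.   27.2] 0.0403 8.0 [ 0.3  0.1 -0. ] [0.52 0.11 1.54 0.   1.49 0.04]
```

```bash
python3 -m creep '[{"slide":[-1,30,0],"roll":0,"grip":0.57},{"slide":[-1,45,0],"roll":0,"grip":0.57},{"slide":[-1,49,0],"roll":0,"grip":0.57},{"slide":[-1,49,0],"roll":0,"grip":0.57},{"slide":[-1,49,0],"roll":0,"grip":0.95},{"slide":[-1,49,0],"roll":0,"grip":0.95},{"slide":[-1,49,0],"roll":0,"grip":0.95},{"slide":[-1,49,0],"roll":0,"grip":0.95},{"slide":[-1,49,0],"roll":0,"grip":0.95},{"slide":[-1,49,0],"roll":0,"grip":0.95}]'
python3 - <<'E'
from h import *
go(.4397,.3172,.055,27.2)
E
```

```text
time: 8.83
tool_pos: [0.4403, 0.317, 0.0564]
ee_rot: [-1.571, -0.002, 0.475]
wrist_force: [-0.8, -0.1, 2.5]
width: 0.0138
slide [-0.5  1.4  0.4] roll -0.0 rows 0.037386549174333414 | [0.4403 0.317  0.0564] [-90.   -0.1  27.2] 0.0138 8.83 [-0.8 -0.1  2.5] [0.52 0.15 1.61 0.   1.39 0.04]
```

```bash
sed -i 's/^CASE=.*/CASE=[.5321,.3588,np.radians(26.7)]/' h.py; python3 -m creep '[{"slide":[0,-30,0],"roll":0,"grip":0.95},{"slide":[0,-70,0],"roll":0,"grip":0.95},{"slide":[0,-110,0],"roll":0,"grip":0.95},{"slide":[0,-115,0],"roll":0,"grip":0.95},{"slide":[0,-115,0],"roll":0,"grip":0.95}]'
python3 - <<'E'
from h import *
p=cw(-18,-77,170); print(p); go(*p,116.7)
im=snapshot("scene"); cv2.imwrite("pics/s6.png",im[:,:,::-1])
crop("pics/s6.png",240,110,160,140,4,"pics/s6c.png")
E
```

```text
time: 9.25
tool_pos: [0.4417, 0.3178, 0.1747]
ee_rot: [-1.57, -0.008, 0.475]
wrist_force: [-0.6, 0.9, -0.5]
width: 0.0138
[0.55061688 0.28192266 0.17      ]
slide [ 80.5   4.7 -81.7] roll -89.5 rows 2.752067841130241 | [0.4417 0.3178 0.1747] [-90.   -0.5  27.2] 0.0138 9.25 [-0.6  0.9 -0.5] [0.52 0.08 1.44 0.   1.61 0.04]
```

View pics/s6c.png

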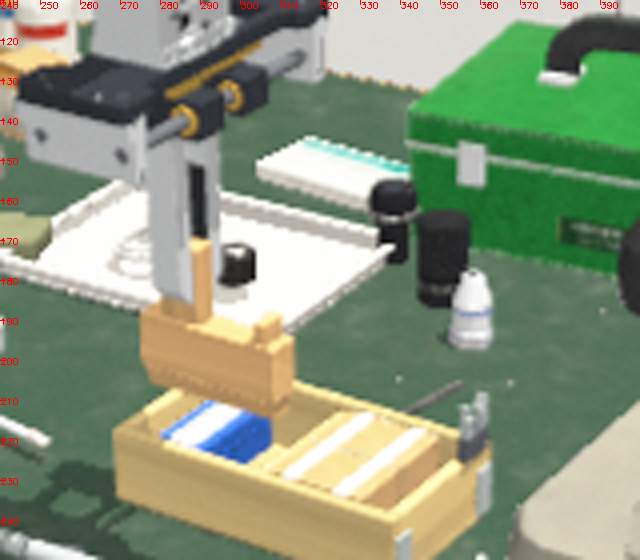

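Held upright. Move over the gap and turn.

```bash
python3 -m creep '[{"slide":[80,2,-82],"roll":-89.5,"grip":0.95},{"slide":[80,2,-82],"roll":-89.5,"grip":0.95},{"slide":[80,2,-82],"roll":-89.5,"grip":0.95},{"slide":[80,2,-82],"roll":-89.5,"grip":0.95},{"slide":[80,2,-82],"roll":-89.5,"grip":0.95},{"slide":[80,2,-82],"roll":-89.5,"grip":0.95},{"slide":[80,2,-82],"roll":-89.5,"grip":0.95},{"slide":[80,2,-82],"roll":-89.5,"grip":0.95},{"slide":[80,2,-82],"roll":-89.5,"grip":0.95},{"slide":[80,2,-82],"roll":-89.5,"grip":0.95},{"slide":[80,2,-82],"roll":-89.5,"grip":0.95},{"slide":[80,2,-82],"roll":-89.5,"grip":0.95},{"slide":[80,2,-82],"roll":-89.5,"grip":0.95},{"slide":[80,2,-82],"roll":-89.5,"grip":0.95},{"slide":[80,2,-82],"roll":-89.5,"grip":0.95},{"slide":[80,2,-82],"roll":-89.5,"grip":0.95}]'
python3 - <<'E'
from h import *
p=cw(-18,-77,170); go(*p,116.7)
c=camera_info("wrist"); np.save("w7.npy",c); im=snapshot("wrist"); cv2.imwrite("pics/w7.png",im[:,:,::-1])
E
```

```text
time: 10.63
tool_pos: [0.5477, 0.28, 0.1666]
ee_rot: [-1.568, -0.0, 2.035]
wrist_force: [-0.0, 0.1, -0.5]
width: 0.0139
slide [ 0.4 -3.4 -3.5] roll -0.1 rows 0.11682316117301637 | [0.5477 0.28   0.1666] [-89.8  -0.  116.6] 0.0139 10.63 [-0.   0.1 -0.5] [ 0.38  0.24  1.27  0.    1.63 -1.65]
```

View pics/w7.png

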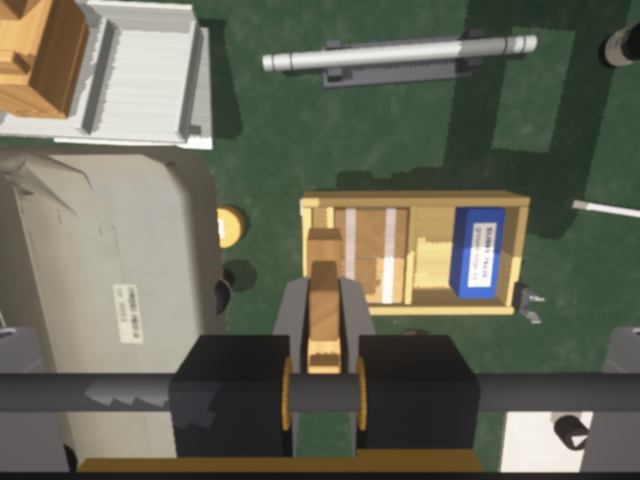

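Run:
```python
from h import *
crop("pics/w7.png",292,180,125,110,6,"pics/w7a.png")
crop("pics/w7.png",400,180,135,145,4,"pics/w7b.png")
```

```text
(no output)
```

View pics/w7a.png

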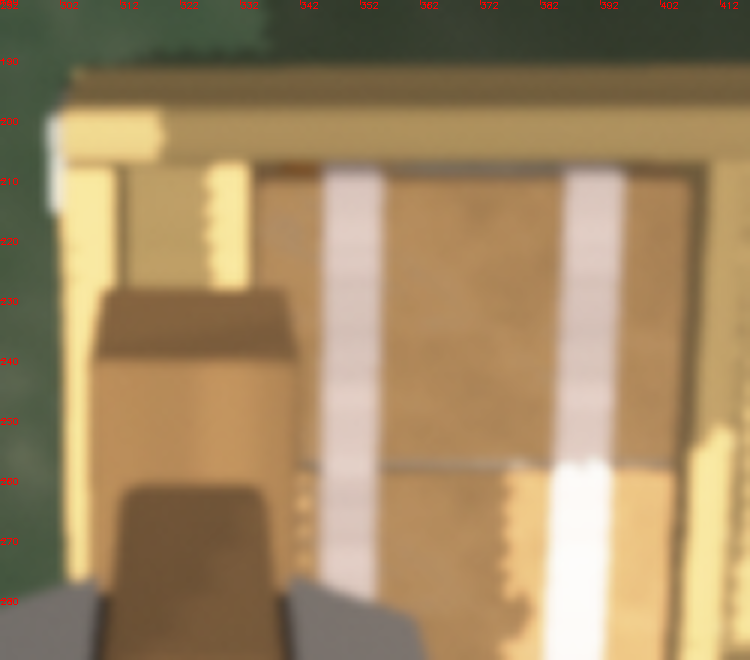

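View pics/w7b.png

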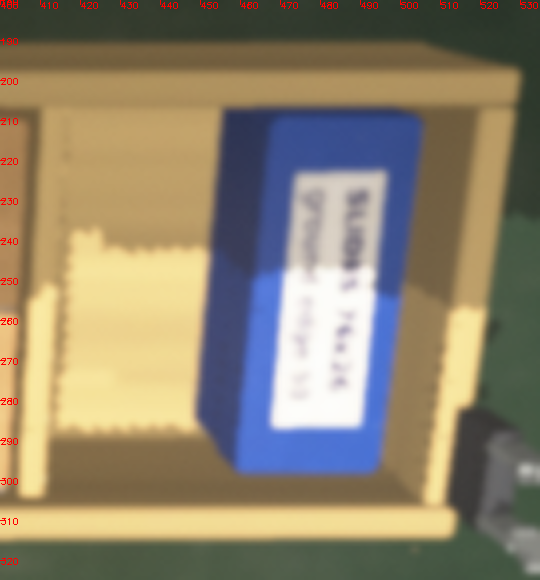

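Run:
```python
from h import *
w=np.load("w7.npy",allow_pickle=True).item()
C=lambda a,b,z:np.array([a,b,z])/1e3
A=lambda P,px,py:(w,C(*P),292+px/6,180+py/6); B=lambda P,px,py:(w,C(*P),400+px/4,180+py/4)
o=[A((-54,-96,46),62,108),A((-46,-88,46),115,163),A((-46,-3,40),706,165),B((-54,96,46),520,70),B((-46,88,46),482,107),B((54,96,46),458,538),B((46,88,46),425,505),B((46,0,40),31,495)]
p,r=fit(o,[.53,.36,.45]); print("case",np.round(p,4),np.degrees(p[2]),r.tolist())
R=Rn.from_euler('z',-p[2]).as_matrix()
loc=lambda q:np.round(1e3*R@(q-[p[0],p[1],0]),1)
zb=.1666-.0564
for px in (93,297): print("block top -x corner", loc(ray(w,292+px/6,180+358/6,zb+.043)))
for px in (105,290): print("block -x z12", loc(ray(w,292+px/6,180+290/6,zb+.012)))
ob=robot.get_obs(); print("tcp in case",loc(ob["tool_pos"]))
for px,z in ((255,.046),(690,.046)): print("lamp edge",loc(ray(w,292+px/6,180+200/6,z)))
for px,z in ((272,.034),(420,.034)): print("slide edge",loc(ray(w,400+px/4,180+120/4,z)))
```

```text
case [0.5316 0.3592 0.47  ] 26.930634360992286 [[-0.7, 0.2], [0.2, 0.4], [0.8, -1.6], [1.0, -0.5], [-0.4, -0.2], [-0.8, 0.1], [-0.2, 0.4], [0.2, 0.6]]
block top -x corner [-46.4 -86.7 153.2]
block top -x corner [-46.3 -67.8 153.2]
block -x z12 [-45.7 -86.8 122.2]
block -x z12 [-45.6 -67.1 122.2]
tcp in case [-21.2 -77.9 167.1]
lamp edge [-41.  -68.5  46. ]
lamp edge [-40.7  -7.1  46. ]
slide edge [-41.1  49.2  34. ]
slide edge [-40.9  81.8  34. ]
```

```bash
sed -i 's/^CASE=.*/CASE=[.5316,.3592,np.radians(26.9)]/' h.py; python3 -m creep '[{"slide":[-0.5,10,-3.3],"roll":-0.3,"grip":0.95},{"slide":[-0.5,40,-3.3],"roll":-0.3,"grip":0.95},{"slide":[-0.5,54,-3.3],"roll":-0.3,"grip":0.95},{"slide":[-0.5,56,-3.3],"roll":-0.3,"grip":0.95},{"slide":[-0.5,56,-3.3],"roll":-0.3,"grip":0.95},{"slide":[-0.5,56,-3.3],"roll":-0.3,"grip":0.95}]'
python3 - <<'E'
from h import *
p=cw(-18,-78,60); go(*p,116.8)
c=camera_info("wrist"); np.save("w8.npy",c); im=snapshot("wrist"); cv2.imwrite("pics/w8.png",im[:,:,::-1])
im=snapshot("scene"); cv2.imwrite("pics/s8.png",im[:,:,::-1])
crop("pics/w8.png",250,150,200,150,4,"pics/w8a.png")
crop("pics/s8.png",260,120,160,140,4,"pics/s8c.png")
E
```

```text
time: 11.18
tool_pos: [0.5521, 0.2815, 0.113]
ee_rot: [-1.572, 0.0, 2.042]
wrist_force: [-0.2, 0.1, -0.7]
width: 0.0139
slide [ 0.5 53.   1.1] roll 0.2 rows 1.2720577687189039 | [0.5521 0.2815 0.113 ] [-90.1   0.  117. ] 0.0139 11.18 [-0.2  0.1 -0.7] [ 0.38  0.27  1.34  0.    1.53 -1.66]
```

View pics/w8a.png

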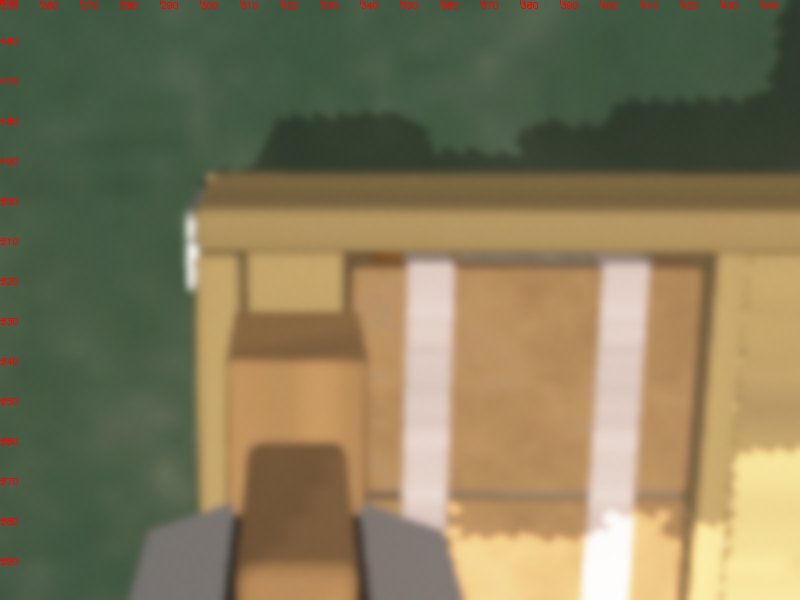

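View pics/s8c.png

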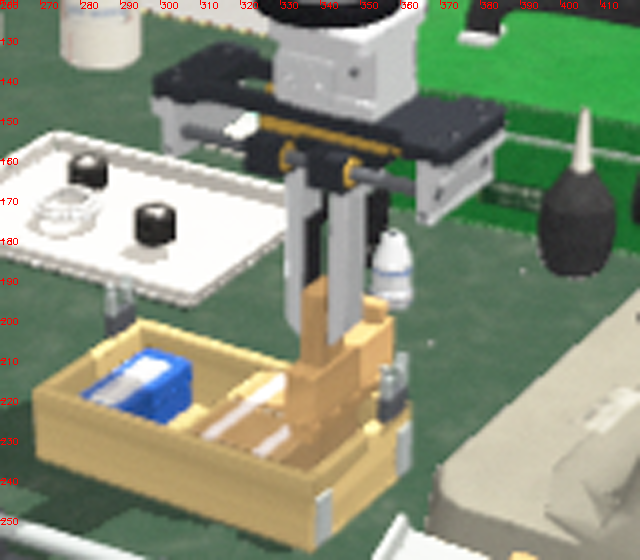

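Run:
```python
from h import *
w=np.load("w8.npy",allow_pickle=True).item()
C=lambda a,b,z:np.array([a,b,z])/1e3
A=lambda P,px,py:(w,C(*P),250+px/4,150+py/4)
o=[A((-54,-96,46),198,208),A((-46,-88,46),240,254),A((-46,-3,40),716,256)]
p,r=fit(o,CASE); print("case",np.round(p,4),np.degrees(p[2]),r.tolist())
p=np.array(p); p[2]=CASE[2]
R=Rn.from_euler('z',-p[2]).as_matrix()
loc=lambda q:np.round(1e3*R@(q-[p[0],p[1],0]),1)
zb=.113-.0564
for px in (228,367): print("block top -x corner", loc(ray(w,250+px/4,150+357/4,zb+.043)))
for px in (237,358): print("block -x z12", loc(ray(w,250+px/4,150+312/4,zb+.012)))
for px in (352,705): print("lamp edge",loc(ray(w,250+px/4,150+350/4,.046)))
```

```text
case [0.5332 0.3592 0.4531] 25.961338958390083 [[-0.9, -0.1], [0.1, 0.0], [0.7, 0.1]]
block top -x corner [-43.3 -87.1  99.6]
block top -x corner [-43.3 -67.8  99.6]
block -x z12 [-42.4 -87.   68.6]
block -x z12 [-42.5 -67.7  68.6]
lamp edge [-30.3 -67.6  46. ]
lamp edge [-30.4  -5.1  46. ]
```

```bash
python3 -m creep '[{"slide":[0,8,0],"roll":0,"grip":0.95},{"slide":[0,16,0],"roll":0,"grip":0.95},{"slide":[0,22,0],"roll":0,"grip":0.95},{"slide":[0,28,0],"roll":0,"grip":0.95},{"slide":[0,34,0],"roll":0,"grip":0.95},{"slide":[0,38,0],"roll":0,"grip":0.95},{"slide":[0,38,0],"roll":0,"grip":0.95}]'
```

```text
time: 11.87
tool_pos: [0.5508, 0.281, 0.0728]
ee_rot: [-1.568, -0.0, 2.042]
wrist_force: [0.0, 0.4, 0.1]
width: 0.0135
```

```bash
python3 -m creep '[{"slide":[0,5,0],"roll":0,"grip":0.95},{"slide":[0,9,0],"roll":0,"grip":0.95},{"slide":[0,12,0],"roll":0,"grip":0.95},{"slide":[0,14,0],"roll":0,"grip":0.95},{"slide":[0,14,0],"roll":0,"grip":0.95}]'
```

```text
time: 12.28
tool_pos: [0.5516, 0.2813, 0.0605]
ee_rot: [-1.571, -0.0, 2.042]
wrist_force: [-0.1, -0.2, -0.0]
width: 0.0137
```

```bash
python3 -m creep '[{"slide":[0,1,0],"roll":0,"grip":0.95},{"slide":[0,2,0],"roll":0,"grip":0.95},{"slide":[0,2.5,0],"roll":0,"grip":0.95},{"slide":[0,2.5,0],"roll":0,"grip":0.95}]'
```

```text
time: 12.62
tool_pos: [0.5518, 0.2815, 0.0604]
ee_rot: [-1.572, 0.0, 2.042]
wrist_force: [-3.6, -2.5, 8.1]
width: 0.0138
```

```bash
python3 -m creep '[{"slide":[0,0,0],"roll":0,"grip":0.7},{"slide":[0,0,0],"roll":0,"grip":0.65},{"slide":[0,0,0],"roll":0,"grip":0.65},{"slide":[0,0,0],"roll":0,"grip":0.65},{"slide":[0,-40,0],"roll":0,"grip":0.6},{"slide":[0,-80,0],"roll":0,"grip":0.4},{"slide":[0,-110,0],"roll":0,"grip":0},{"slide":[0,-110,0],"roll":0,"grip":0},{"slide":[0,-110,0],"roll":0,"grip":0}]'
python3 - <<'E'
from h import *
p=cw(-18,-78,60); go(*p,116.8)
c=camera_info("wrist"); np.save("w9.npy",c); im=snapshot("wrist"); cv2.imwrite("pics/w9.png",im[:,:,::-1])
im=snapshot("scene"); cv2.imwrite("pics/s9.png",im[:,:,::-1])
crop("pics/s9.png",260,120,160,140,4,"pics/s9c.png")
E
```

```text
time: 13.37
tool_pos: [0.5531, 0.282, 0.1709]
ee_rot: [-1.577, 0.0, 2.042]
wrist_force: [-0.8, -0.4, -0.5]
width: 0.0606
slide [  0.6 110.9   2.2] roll 0.2 rows 2.6605883977687292 | [0.5531 0.282  0.1709] [-90.3   0.  117. ] 0.0606 13.37 [-0.8 -0.4 -0.5] [ 0.38  0.25  1.25  0.    1.63 -1.66]
```

View pics/w9.png

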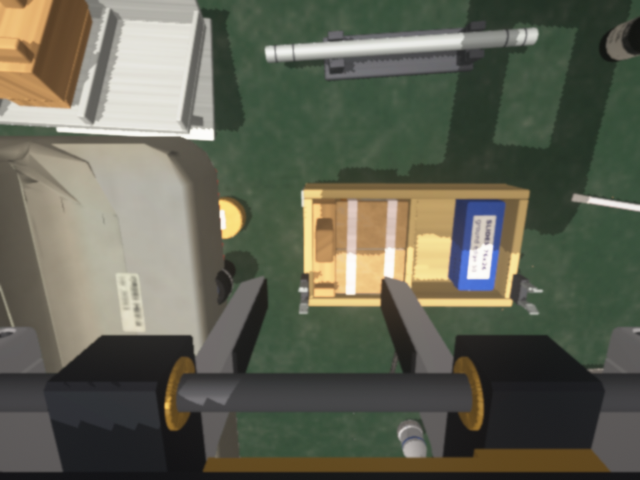

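View pics/s9c.png

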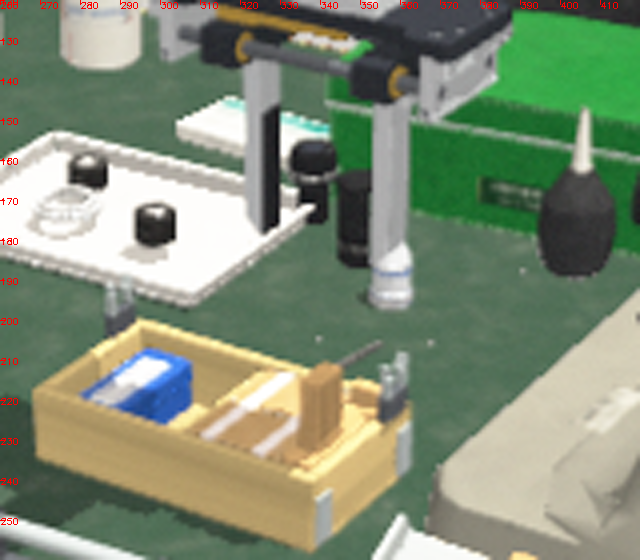

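Run:
```python
from h import *
t=camera_info("top")
for z in (.1,.2,.3): print(ray(t,408,168,z),ray(t,490,175,z),ray(t,345,205,z))
go(.478,.0152,.17,114.5)
```

```text
[0.62769978 0.05151752 0.1       ] [ 0.61421198 -0.11984331  0.1       ] [0.54827535 0.18310833 0.1       ]
[0.60288758 0.06824696 0.2       ] [ 0.59057397 -0.088196    0.2       ] [0.53037747 0.18838208 0.2       ]
[0.57807538 0.0849764  0.3       ] [ 0.56693595 -0.05654868  0.3       ] [0.5124796  0.19365583 0.3       ]
slide [-203.8   -3.5  185.8] roll 2.5 rows 6.614242175185104 | [0.551  0.2811 0.1665] [-89.9  -0.  117. ] 0.0691 13.47 [-0.4 -0.5 -0.3] [ 0.38  0.25  1.26  0.    1.63 -1.66]
```

```bash
python3 -m creep '[{"slide":[-40,-10,80],"roll":0,"grip":0.3},{"slide":[-203,-3,186],"roll":2.5,"grip":0.6},{"slide":[-203,-3,186],"roll":2.5,"grip":0.6},{"slide":[-203,-3,186],"roll":2.5,"grip":0.6},{"slide":[-203,-3,186],"roll":2.5,"grip":0.6},{"slide":[-203,-3,186],"roll":2.5,"grip":0.6},{"slide":[-203,-3,186],"roll":2.5,"grip":0.6},{"slide":[-203,-3,186],"roll":2.5,"grip":0.6},{"slide":[-203,-3,186],"roll":2.5,"grip":0.6},{"slide":[-203,-3,186],"roll":2.5,"grip":0.6},{"slide":[-203,22,186],"roll":2.5,"grip":0.6},{"slide":[-203,26,186],"roll":2.5,"grip":0.6},{"slide":[-203,26,186],"roll":2.5,"grip":0.6},{"slide":[-203,26,186],"roll":2.5,"grip":0.6}]'
python3 - <<'E'
from h import *
go(.478,.0152,.078,114.5)
c=camera_info("wrist"); np.save("w10.npy",c); im=snapshot("wrist"); cv2.imwrite("pics/w10.png",im[:,:,::-1])
crop("pics/w10.png",260,220,130,145,4,"pics/w10c.png")
E
```

```text
time: 14.63
tool_pos: [0.4778, 0.0171, 0.1415]
ee_rot: [-1.569, -0.001, 2.0]
wrist_force: [0.0, -0.2, 0.8]
width: 0.0381
slide [-1.8 63.5  0.6] roll 0.1 rows 1.5229298532236624 | [0.4778 0.0171 0.1415] [-8.990e+01 -1.000e-01  1.146e+02] 0.0381 14.63 [ 0.  -0.2  0.8] [-0.08 -0.05  1.64  0.    1.56 -2.08]
```

View pics/w10c.png

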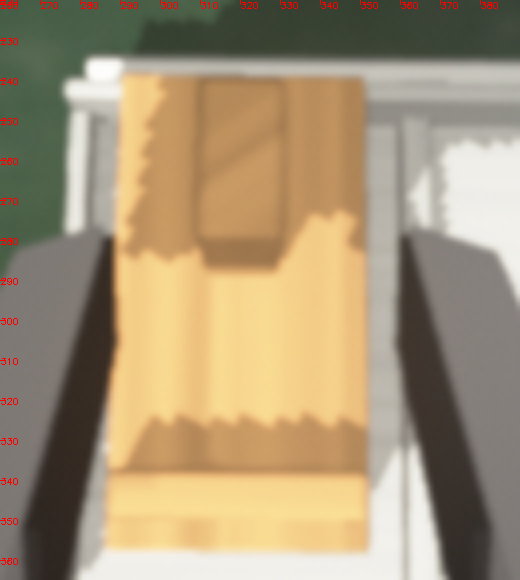

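Run:
```python
from h import *
w=np.load("w10.npy",allow_pickle=True).item()
T=lambda P,px,py:(w,P,260+px/4,220+py/4)
o=[T((-31,-7,87),203,82),T((-31,7,87),283,82),T((-5,7,87),282,240),T((-5,-7,87),201,241),T((29,-23,56),107,470),T((29,23,56),367,470),T((37,23,56),368,520),T((37,-23,56),107,520)]
p,R,r=fitb(o,[.5,.1,.05,.45]); print(np.round(p,4),np.degrees(p[3]),r.tolist())
g=R@np.array([-.018,0,.075])+p[:3]; print(g)
go(g[0],g[1],g[2]-.019,114.5)
```

```text
[0.5283 0.0373 0.0378 0.4189] 24.00356872057077 [[-1.1, 0.1], [0.7, 0.3], [0.8, 1.0], [-1.3, 0.6], [-0.7, -0.7], [1.5, -0.1], [1.4, -0.4], [-1.1, -1.0]]
[0.47975423 0.01572984 0.09370829]
slide [-1.7 67.6 -0.8] roll 0.1 rows 1.6208614931181076 | [0.4783 0.0169 0.1423] [-90.   -0.  114.6] 0.0375 14.68 [-0.   0.6  0.7] [-0.08 -0.05  1.64  0.    1.56 -2.08]
```

```bash
python3 -m creep '[{"slide":[-1.5,30,-1],"roll":0,"grip":0.6},{"slide":[-1.5,56,-1],"roll":0,"grip":0.6},{"slide":[-1.5,63,-1],"roll":0,"grip":0.6},{"slide":[-1.5,63,-1],"roll":0,"grip":0.6},{"slide":[-1.5,63,-1],"roll":0,"grip":0.6},{"slide":[-1.5,63,-1],"roll":0,"grip":0.6}]'
```

```text
time: 15.18
tool_pos: [0.481, 0.0151, 0.0811]
ee_rot: [-1.574, 0.002, 1.999]
wrist_force: [0.3, 0.3, 0.5]
width: 0.0372
```

```bash
python3 -m creep '[{"slide":[0,3,0.5],"roll":0,"grip":0.6},{"slide":[0,3,0.5],"roll":0,"grip":0.95},{"slide":[0,3,0.5],"roll":0,"grip":0.95},{"slide":[0,3,0.5],"roll":0,"grip":0.95},{"slide":[0,3,0.5],"roll":0,"grip":0.95},{"slide":[0,3,0.5],"roll":0,"grip":0.95},{"slide":[0,3,0.5],"roll":0,"grip":0.95}]'
```

```text
time: 15.77
tool_pos: [0.4793, 0.0149, 0.0763]
ee_rot: [-1.571, 0.0, 1.998]
wrist_force: [0.0, 0.5, 2.6]
width: 0.014
```

```bash
python3 -m creep '[{"slide":[0,-20,0],"roll":0,"grip":0.95},{"slide":[0,-50,0],"roll":0,"grip":0.95},{"slide":[0,-90,0],"roll":0,"grip":0.95},{"slide":[0,-110,0],"roll":0,"grip":0.95},{"slide":[0,-110,0],"roll":0,"grip":0.95}]'
python3 - <<'E'
from h import *
p=cw(-102,50,170); print(p); go(*p,26.9)
E
```

```text
time: 16.18
tool_pos: [0.4821, 0.0146, 0.1918]
ee_rot: [-1.58, 0.005, 1.998]
wrist_force: [0.6, -0.2, -0.9]
width: 0.0137
[0.41801492 0.35764154 0.17      ]
slide [338.7  21.8 -84. ] roll 87.6 rows 8.384693616786496 | [0.4821 0.0146 0.1918] [-90.5   0.3 114.5] 0.0137 16.18 [ 0.6 -0.2 -0.9] [-0.09 -0.07  1.56 -0.    1.64 -2.09]
```

```bash
python3 -m creep '[{"slide":[40,0,10],"roll":7,"grip":0.95},{"slide":[338,18,-82],"roll":87.6,"grip":0.95},{"slide":[338,18,-82],"roll":87.6,"grip":0.95},{"slide":[338,18,-82],"roll":87.6,"grip":0.95},{"slide":[338,18,-82],"roll":87.6,"grip":0.95},{"slide":[338,18,-82],"roll":87.6,"grip":0.95},{"slide":[338,18,-82],"roll":87.6,"grip":0.95},{"slide":[338,18,-82],"roll":87.6,"grip":0.95},{"slide":[338,18,-82],"roll":87.6,"grip":0.95},{"slide":[338,18,-82],"roll":87.6,"grip":0.95},{"slide":[338,18,-82],"roll":87.6,"grip":0.95},{"slide":[338,18,-82],"roll":87.6,"grip":0.95},{"slide":[338,18,-82],"roll":87.6,"grip":0.95},{"slide":[338,18,-82],"roll":87.6,"grip":0.95},{"slide":[338,18,-82],"roll":87.6,"grip":0.95},{"slide":[338,18,-82],"roll":87.6,"grip":0.95},{"slide":[338,18,-82],"roll":87.6,"grip":0.95}]'
python3 - <<'E'
from h import *
p=cw(-102,50,60); go(*p,26.9)
c=camera_info("wrist"); np.save("w11.npy",c); im=snapshot("wrist"); cv2.imwrite("pics/w11.png",im[:,:,::-1])
E
```

```text
time: 17.6
tool_pos: [0.4132, 0.3561, 0.1668]
ee_rot: [-1.571, 0.002, 0.47]
wrist_force: [-0.1, 0.2, -0.6]
width: 0.0134
slide [  5.  106.8  -0.8] roll 0.1 rows 2.5639924430684293 | [0.4132 0.3561 0.1668] [-90.    0.1  27. ] 0.0134 17.6 [-0.1  0.2 -0.6] [0.61 0.09 1.44 0.   1.61 0.14]
```

View pics/w11.png

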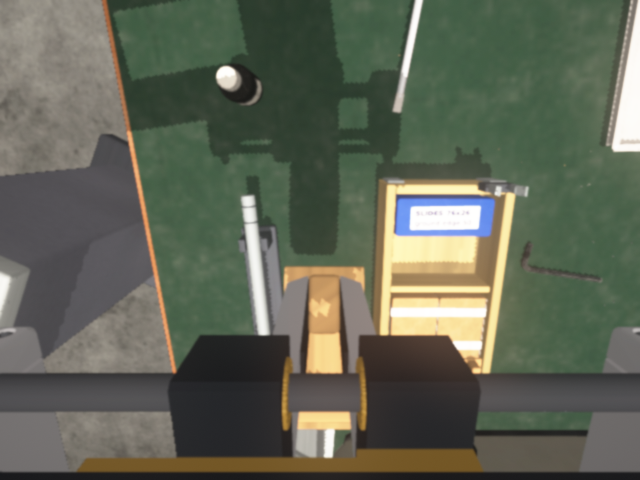

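```bash
python3 -m creep '[{"slide":[5,30,0],"roll":0,"grip":0.95},{"slide":[5,70,0],"roll":0,"grip":0.95},{"slide":[5,95,0],"roll":0,"grip":0.95},{"slide":[5,104,0],"roll":0,"grip":0.95},{"slide":[5,108,0],"roll":0,"grip":0.95},{"slide":[5,109,0],"roll":0,"grip":0.95},{"slide":[5,109,0],"roll":0,"grip":0.95}]'
```

```text
time: 18.23
tool_pos: [0.4192, 0.3595, 0.0608]
ee_rot: [-1.57, -0.003, 0.47]
wrist_force: [0.0, 0.2, -1.2]
width: 0.0142
```

```bash
python3 -m creep '[{"slide":[0,2,0],"roll":0,"grip":0.95},{"slide":[0,4,0],"roll":0,"grip":0.95},{"slide":[0,5,0],"roll":0,"grip":0.95},{"slide":[0,5,0],"roll":0,"grip":0.95}]'
```

```text
time: 18.57
tool_pos: [0.4182, 0.3589, 0.0544]
ee_rot: [-1.571, -0.001, 0.469]
wrist_force: [0.4, -0.3, -0.8]
width: 0.0137
```

```bash
python3 -m creep '[{"slide":[0,2,0],"roll":0,"grip":0.95},{"slide":[0,2,0],"roll":0,"grip":0.95},{"slide":[0,2,0],"roll":0,"grip":0.7},{"slide":[0,2,0],"roll":0,"grip":0.7},{"slide":[0,2,0],"roll":0,"grip":0.7},{"slide":[0,2,0],"roll":0,"grip":0.7},{"slide":[0,2,0],"roll":0,"grip":0.7},{"slide":[0,2,0],"roll":0,"grip":0.7},{"slide":[0,-40,0],"roll":0,"grip":0.7},{"slide":[0,-80,-10],"roll":0,"grip":0.3},{"slide":[0,-120,-50],"roll":0,"grip":0.1},{"slide":[0,-120,-70],"roll":0,"grip":0},{"slide":[0,-120,-70],"roll":0,"grip":0},{"slide":[0,-120,-70],"roll":0,"grip":0},{"slide":[0,-120,-70],"roll":0,"grip":0},{"slide":[0,-120,-70],"roll":0,"grip":0}]'
python3 - <<'E'
from h import *
go(.4177,.3556,.060,26.9)
c=camera_info("wrist"); np.save("w12.npy",c); im=snapshot("wrist"); cv2.imwrite("pics/w12.png",im[:,:,::-1])
E
```

```text
time: 19.9
tool_pos: [0.4485, 0.2967, 0.1723]
ee_rot: [-1.57, 0.003, 0.47]
wrist_force: [0.3, 0.5, -0.1]
width: 0.0713
slide [ -0.8 112.3  66.5] roll 0.1 rows 3.130666151906773 | [0.4485 0.2967 0.1723] [-90.    0.2  27. ] 0.0713 19.9 [ 0.3  0.5 -0.1] [0.48 0.07 1.45 0.   1.62 0.01]
```

View pics/w12.png

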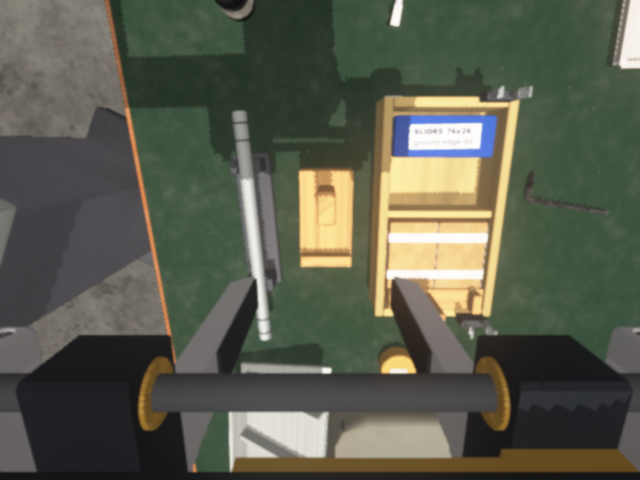

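Run:
```python
from h import *
crop("pics/w12.png",290,155,75,120,5,"pics/w12c.png")
```

```text
(no output)
```

View pics/w12c.png

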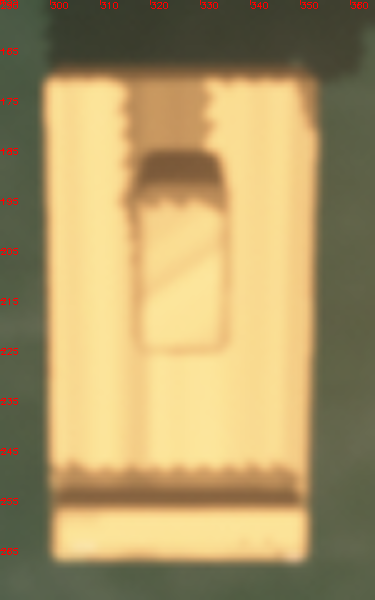

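Run:
```python
from h import *
w=np.load("w12.npy",allow_pickle=True).item()
C=lambda a,b,z:np.array([a,b,z])/1e3
pts=[((-31,-7,87),138,188),((-31,7,87),224,188),((-5,7,87),228,352),((-5,-7,87),136,352),((29,-23,56),52,507),((29,23,56),308,507),((37,23,56),306,560),((37,-23,56),53,560),((-43,-23,43),43,78),((-43,23,43),317,78)]
def f(q): return np.concatenate([proj(w,pose(*q,C(*P)))[0]-[290+x/5,155+y/5] for P,x,y in pts])
s=least_squares(f,[.44,.3,-1.1],loss='soft_l1'); print("blk",np.round(s.x,4),np.degrees(s.x[2]),np.round(f(s.x).reshape(-1,2),1).tolist())
g=pose(*s.x,C(-18,0,72))[0]; print("grasp",g); go(g[0],g[1],.105,np.degrees(s.x[2])+90)
```

```text
blk [ 0.4454  0.3086 -1.0986] -62.94432016358788 [[-0.9, -0.7], [1.0, -0.8], [-0.1, 1.0], [-0.2, 1.0], [-1.0, 0.5], [1.2, 0.5], [1.4, -1.3], [-1.0, -1.3], [0.2, 0.3], [-0.1, 0.3]]
grasp [0.43723134 0.3246766  0.072     ]
slide [ 2.6 67.3 29.9] roll -0.1 rows 1.767275840398217 | [0.4485 0.2968 0.1723] [-90.    0.2  27. ] 0.0755 19.95 [-0.7  0.4  0. ] [0.48 0.07 1.45 0.   1.62 0.01]
```

```bash
python3 -m creep '[{"slide":[3,0,30],"roll":0,"grip":0.57},{"slide":[3,40,30],"roll":0,"grip":0.57},{"slide":[3,67,30],"roll":0,"grip":0.57},{"slide":[3,67,30],"roll":0,"grip":0.57},{"slide":[3,67,30],"roll":0,"grip":0.57},{"slide":[3,67,30],"roll":0,"grip":0.57}]'
python3 - <<'E'
from h import *
go(.4372,.3247,.055,27)
E
```

```text
time: 20.45
tool_pos: [0.439, 0.3251, 0.1079]
ee_rot: [-1.571, -0.001, 0.47]
wrist_force: [-0.6, 0.0, 1.0]
width: 0.0426
slide [-1.8 52.9  0.5] roll -0.1 rows 1.2703473100120517 | [0.439  0.3251 0.1079] [-90.   -0.1  26.9] 0.0426 20.45 [-0.6  0.   1. ] [0.53 0.12 1.53 0.   1.49 0.06]
```

```bash
python3 -m creep '[{"slide":[-1.5,30,0.5],"roll":0,"grip":0.57},{"slide":[-1.5,45,0.5],"roll":0,"grip":0.57},{"slide":[-1.5,51,0.5],"roll":0,"grip":0.57},{"slide":[-1.5,51,0.5],"roll":0,"grip":0.57},{"slide":[-1.5,51,0.5],"roll":0,"grip":0.95},{"slide":[-1.5,51,0.5],"roll":0,"grip":0.95},{"slide":[-1.5,51,0.5],"roll":0,"grip":0.95},{"slide":[-1.5,51,0.5],"roll":0,"grip":0.95},{"slide":[-1.5,51,0.5],"roll":0,"grip":0.95},{"slide":[-1.5,51,0.5],"roll":0,"grip":0.95}]'
python3 - <<'E'
from h import *
go(.4372,.3247,.055,27)
E
```

```text
time: 21.28
tool_pos: [0.4377, 0.3245, 0.0568]
ee_rot: [-1.571, -0.001, 0.469]
wrist_force: [0.0, 0.1, 1.4]
width: 0.0137
slide [-0.3  1.8  0.4] roll -0.1 rows 0.04428303527631083 | [0.4377 0.3245 0.0568] [-90.   -0.1  26.9] 0.0137 21.28 [0.  0.1 1.4] [0.53 0.15 1.6  0.   1.39 0.06]
```

```bash
python3 -m creep '[{"slide":[0,-30,0],"roll":0,"grip":0.95},{"slide":[0,-70,0],"roll":0,"grip":0.95},{"slide":[0,-110,0],"roll":0,"grip":0.95},{"slide":[0,-115,0],"roll":0,"grip":0.95},{"slide":[0,-115,0],"roll":0,"grip":0.95}]'
python3 - <<'E'
from h import *
p=cw(-18,26.5,170); print(p); go(*p,116.9)
E
```

```text
time: 21.7
tool_pos: [0.4391, 0.3254, 0.1752]
ee_rot: [-1.57, -0.008, 0.469]
wrist_force: [-0.1, -0.0, -1.7]
width: 0.0141
[0.50355812 0.37468881 0.17      ]
slide [79.8  5.2 14.8] roll -90.0 rows 1.9496465385137958 | [0.4391 0.3254 0.1752] [-90.   -0.5  26.9] 0.0141 21.7 [-0.1 -0.  -1.7] [0.53 0.08 1.44 0.   1.61 0.06]
```

```bash
python3 -m creep '[{"slide":[80,2,15],"roll":-90,"grip":0.95},{"slide":[80,2,15],"roll":-90,"grip":0.95},{"slide":[80,2,15],"roll":-90,"grip":0.95},{"slide":[80,2,15],"roll":-90,"grip":0.95},{"slide":[80,2,15],"roll":-90,"grip":0.95},{"slide":[80,2,15],"roll":-90,"grip":0.95},{"slide":[80,2,15],"roll":-90,"grip":0.95},{"slide":[80,2,15],"roll":-90,"grip":0.95},{"slide":[80,2,15],"roll":-90,"grip":0.95},{"slide":[80,2,15],"roll":-90,"grip":0.95},{"slide":[80,2,15],"roll":-90,"grip":0.95},{"slide":[80,2,15],"roll":-90,"grip":0.95},{"slide":[80,2,15],"roll":-90,"grip":0.95},{"slide":[80,2,15],"roll":-90,"grip":0.95},{"slide":[80,2,15],"roll":-90,"grip":0.95},{"slide":[80,2,15],"roll":-90,"grip":0.95}]'
python3 - <<'E'
from h import *
p=cw(-18,26.5,170); go(*p,116.9)
E
```

```text
time: 23.03
tool_pos: [0.5012, 0.3734, 0.1673]
ee_rot: [-1.568, 0.0, 2.039]
wrist_force: [-0.0, -0.9, -1.4]
width: 0.0136
slide [ 0.1 -2.7 -2.7] roll -0.1 rows 0.09148038315077625 | [0.5012 0.3734 0.1673] [-89.8   0.  116.8] 0.0136 23.03 [-0.  -0.9 -1.4] [ 0.55  0.27  1.24  0.    1.64 -1.49]
```

Lower to just above the wall (block bottom ~0.055) with the small correction, and look.

```bash
python3 -m creep '[{"slide":[0,10,-2.5],"roll":-0.1,"grip":0.95},{"slide":[0,40,-2.5],"roll":-0.1,"grip":0.95},{"slide":[0,52,-2.5],"roll":-0.1,"grip":0.95},{"slide":[0,54,-2.5],"roll":-0.1,"grip":0.95},{"slide":[0,54,-2.5],"roll":-0.1,"grip":0.95},{"slide":[0,54,-2.5],"roll":-0.1,"grip":0.95}]'
python3 - <<'E'
from h import *
p=cw(-18,26.5,61); go(*p,116.9)
c=camera_info("wrist"); np.save("w13.npy",c); im=snapshot("wrist"); cv2.imwrite("pics/w13.png",im[:,:,::-1])
crop("pics/w13.png",200,165,245,150,3,"pics/w13a.png")
E
```

```text
time: 23.53
tool_pos: [0.5043, 0.3751, 0.1155]
ee_rot: [-1.571, -0.0, 2.042]
wrist_force: [-0.1, -0.3, -1.0]
width: 0.0136
slide [ 0.  54.5  0.9] roll 0.1 rows 1.3070731240018416 | [0.5043 0.3751 0.1155] [-90.  -0. 117.] 0.0136 23.53 [-0.1 -0.3 -1. ] [ 0.55  0.29  1.31  0.    1.54 -1.49]
```

View pics/w13a.png

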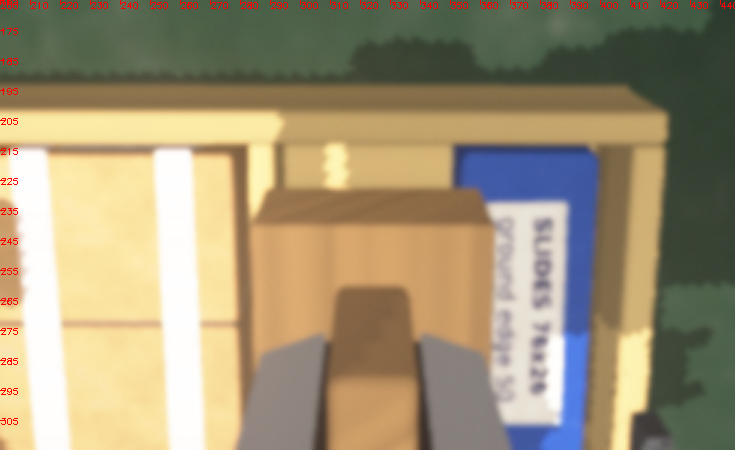

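Run:
```python
from h import *
w=np.load("w13.npy",allow_pickle=True).item()
C=lambda a,b,z:np.array([a,b,z])/1e3
A=lambda P,px,py:(w,C(*P),200+px/3,165+py/3)
o=[A((-54,96,46),667,112),A((-46,88,46),633,145),A((-46,3,40),275,145)]
p,r=fit(o,CASE); print("case",np.round(p,4),np.degrees(p[2]),r.tolist())
for p in (CASE,):
  R=Rn.from_euler('z',-p[2]).as_matrix()
  loc=lambda q:np.round(1e3*R@(q-[p[0],p[1],0]),1)
  zb=.0587
  for px in (250,493): print("block top", loc(ray(w,200+px/3,165+223/3,zb+.043)))
  for px in (262,480): print("block z12", loc(ray(w,200+px/3,165+188/3,zb+.012)))
  for px,z in ((233,.046),(453,.034),(598,.034)): print("edges",loc(ray(w,200+px/3,165+160/3,z)))
  for px,py,z in ((275,145,.04),(247,145,.04),(633,145,.046),(667,112,.046)): print("case pts",loc(ray(w,200+px/3,165+py/3,z)))
```

```text
case [0.5325 0.3602 0.4836] 27.707701423074052 [[0.8, -0.2], [0.0, 0.2], [-0.9, 0.1]]
block top [-42.    4.  101.7]
block top [-42.1  49.  101.7]
block z12 [-41.5   3.2  70.7]
block z12 [-41.6  49.7  70.7]
edges [-42.4  -6.   46. ]
edges [-40.1  46.7  34. ]
edges [-40.1  82.4  34. ]
case pts [-44.9   3.5  40. ]
case pts [-44.9  -3.3  40. ]
case pts [-46.2  87.8  46. ]
case pts [-54.   95.2  46. ]
```

```bash
python3 -m creep '[{"slide":[0.2,6,0.8],"roll":0,"grip":0.95},{"slide":[0.2,12,0.8],"roll":0,"grip":0.95},{"slide":[0.2,18,0.8],"roll":0,"grip":0.95},{"slide":[0.2,24,0.8],"roll":0,"grip":0.95},{"slide":[0.2,30,0.8],"roll":0,"grip":0.95},{"slide":[0.2,34,0.8],"roll":0,"grip":0.95},{"slide":[0.2,38,0.8],"roll":0,"grip":0.95},{"slide":[0.2,38,0.8],"roll":0,"grip":0.95}]'
```

```text
time: 24.25
tool_pos: [0.5028, 0.3743, 0.0757]
ee_rot: [-1.569, 0.0, 2.042]
wrist_force: [0.2, -1.2, -0.7]
width: 0.0139
```

```bash
python3 -m creep '[{"slide":[0,4,0],"roll":0,"grip":0.95},{"slide":[0,8,0],"roll":0,"grip":0.95},{"slide":[0,12,0],"roll":0,"grip":0.95},{"slide":[0,15,0],"roll":0,"grip":0.95},{"slide":[0,15,0],"roll":0,"grip":0.95},{"slide":[0,15,0],"roll":0,"grip":0.95}]'
```

```text
time: 24.75
tool_pos: [0.503, 0.3746, 0.0616]
ee_rot: [-1.57, -0.0, 2.042]
wrist_force: [0.1, -1.1, -1.1]
width: 0.0137
```

```bash
python3 -m creep '[{"slide":[0,1,0],"roll":0,"grip":0.95},{"slide":[0,2,0],"roll":0,"grip":0.95},{"slide":[0,3,0],"roll":0,"grip":0.95},{"slide":[0,3,0],"roll":0,"grip":0.95}]'
```

```text
time: 25.08
tool_pos: [0.5034, 0.3749, 0.0608]
ee_rot: [-1.572, -0.0, 2.042]
wrist_force: [-2.8, -2.0, 4.2]
width: 0.0138
```

```bash
python3 -m creep '[{"slide":[0,0,0],"roll":0,"grip":0.7},{"slide":[0,0,0],"roll":0,"grip":0.65},{"slide":[0,0,0],"roll":0,"grip":0.65},{"slide":[0,0,0],"roll":0,"grip":0.65},{"slide":[0,-40,0],"roll":0,"grip":0.6},{"slide":[0,-80,0],"roll":0,"grip":0.4},{"slide":[0,-110,0],"roll":0,"grip":0},{"slide":[0,-110,0],"roll":0,"grip":0},{"slide":[0,-110,0],"roll":0,"grip":0}]'
python3 - <<'E'
from h import *
c=camera_info("wrist"); np.save("w14.npy",c); im=snapshot("wrist"); cv2.imwrite("pics/w14.png",im[:,:,::-1])
im=snapshot("scene"); cv2.imwrite("pics/s14.png",im[:,:,::-1])
crop("pics/s14.png",260,170,130,100,6,"pics/s14c.png")
go(.3936,.2649,.15,30.3)
E
```

```text
time: 25.83
tool_pos: [0.5046, 0.3756, 0.1721]
ee_rot: [-1.577, -0.001, 2.042]
wrist_force: [0.0, -0.1, -0.5]
width: 0.0612
slide [-48.1  17.6 146.9] roll 86.7 rows 3.7308131484142324 | [0.5027 0.3744 0.1676] [-89.9   0.  117. ] 0.0688 25.93 [ 0.   0.3 -1. ] [ 0.55  0.27  1.23  0.    1.64 -1.49]
```

View pics/w14.png

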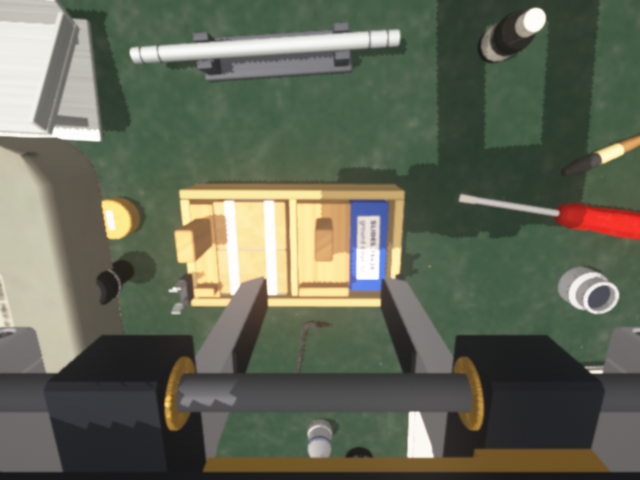

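View pics/s14c.png

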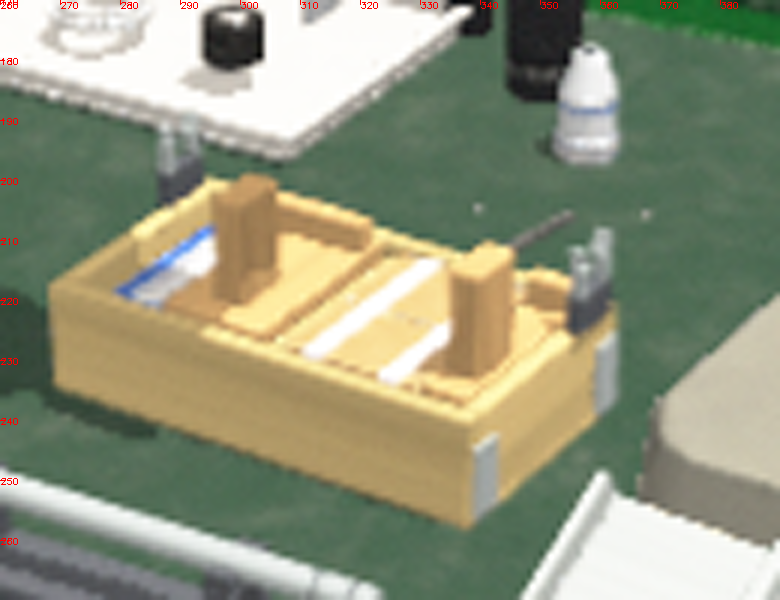

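```bash
python3 -m creep '[{"slide":[-48,10,147],"roll":86.7,"grip":0.4},{"slide":[-48,10,147],"roll":86.7,"grip":0.4},{"slide":[-48,10,147],"roll":86.7,"grip":0.4},{"slide":[-48,10,147],"roll":86.7,"grip":0.4},{"slide":[-48,10,147],"roll":86.7,"grip":0.4},{"slide":[-48,10,147],"roll":86.7,"grip":0.4},{"slide":[-48,10,147],"roll":86.7,"grip":0.4},{"slide":[-48,10,147],"roll":86.7,"grip":0.4},{"slide":[-48,10,147],"roll":86.7,"grip":0.4},{"slide":[-48,10,147],"roll":86.7,"grip":0.4},{"slide":[-48,10,147],"roll":86.7,"grip":0.4},{"slide":[-48,10,147],"roll":86.7,"grip":0.4},{"slide":[-48,10,147],"roll":86.7,"grip":0.4},{"slide":[-48,10,147],"roll":86.7,"grip":0.4},{"slide":[-48,10,147],"roll":86.7,"grip":0.4},{"slide":[-48,10,147],"roll":86.7,"grip":0.4}]'
python3 - <<'E'
from h import *
go(.3936,.2649,.15,30.3)
c=camera_info("wrist"); np.save("w15.npy",c); im=snapshot("wrist"); cv2.imwrite("pics/w15.png",im[:,:,::-1])
E
```

```text
time: 27.27
tool_pos: [0.3937, 0.265, 0.1582]
ee_rot: [-1.571, 0.001, 0.531]
wrist_force: [0.4, 0.5, -0.7]
width: 0.0565
slide [-0.1  8.2 -0.1] roll 0.1 rows 0.1961995902418562 | [0.3937 0.265  0.1582] [-90.    0.1  30.4] 0.0565 27.27 [ 0.4  0.5 -0.7] [ 0.47 -0.07  1.62  0.    1.59 -0.06]
```

View pics/w15.png

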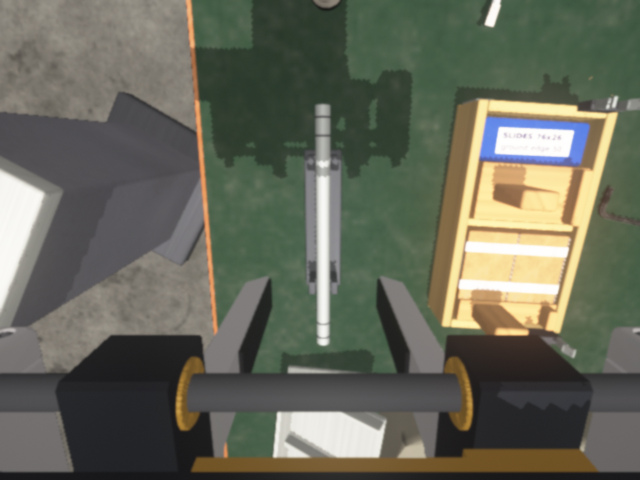

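Run:
```python
from h import *
crop("pics/w15.png",300,95,50,50,8,"pics/w15a.png")
crop("pics/w15.png",300,300,50,50,8,"pics/w15b.png")
a=cv2.imread("pics/w15a.png");b=cv2.imread("pics/w15b.png");cv2.imwrite("pics/w15ab.png",np.hstack([a,b]))
```

```text
(no output)
```

View pics/w15ab.png

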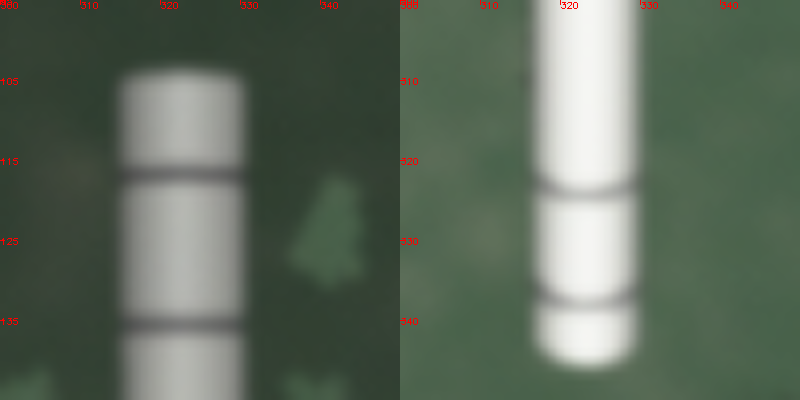

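Run:
```python
from h import *
w=np.load("w15.npy",allow_pickle=True).item()
a=ray(w,322.75,103.7,.042); b=ray(w,323.2,345.6,.042); m=(a+b)/2
print(a,b,m,np.linalg.norm(a-b),np.degrees(np.arctan2(-(a-b)[0],(a-b)[1])))
go(m[0],m[1],.026,30.3)
```

```text
[0.33965788 0.3571872  0.042     ] [0.44626178 0.17626651 0.042     ] [0.39295983 0.26672685 0.042     ] 0.2099921072296942 30.507868150794515
slide [1.000e-01 1.325e+02 1.900e+00] roll 0.1 rows 3.1774616770218045 | [0.3938 0.2651 0.1585] [-90.    0.1  30.4] 0.0565 27.32 [ 0.7  0.6 -0.5] [ 0.47 -0.07  1.62  0.    1.59 -0.06]
```

```bash
python3 - <<'E'
from h import *
go(.3991,.2564,.06,30.4)
E
python3 -m creep '[{"slide":[0.3,40,-10],"roll":-0.1,"grip":0.6},{"slide":[0.3,80,-10],"roll":-0.1,"grip":0.6},{"slide":[0.3,98,-10],"roll":-0.1,"grip":0.6},{"slide":[0.3,98,-10],"roll":-0.1,"grip":0.6},{"slide":[0.3,98,-10],"roll":-0.1,"grip":0.6},{"slide":[0.3,98,-10],"roll":-0.1,"grip":0.6}]'
python3 - <<'E'
from h import *
go(.3991,.2564,.022,30.5)
E
```

```text
slide [  0.2  98.5 -10.2] roll -0.0 rows 2.374346060070251 | [0.3938 0.2651 0.1585] [-90.    0.1  30.4] 0.0565 27.32 [ 0.7  0.6 -0.5] [ 0.47 -0.07  1.62  0.    1.59 -0.06]
time: 27.82
tool_pos: [0.4006, 0.2574, 0.0628]
ee_rot: [-1.571, -0.003, 0.531]
wrist_force: [0.8, 0.1, 0.2]
width: 0.0378
slide [-1.8 40.8 -0.1] roll -0.1 rows 0.9799745397189987 | [0.4006 0.2574 0.0628] [-90.   -0.2  30.4] 0.0378 27.82 [0.8 0.1 0.2] [ 0.45 -0.    1.75  0.    1.39 -0.08]
```

```bash
python3 -m creep '[{"slide":[-1,20,0],"roll":0,"grip":0.6},{"slide":[-1.5,36,0],"roll":0,"grip":0.6},{"slide":[-1.5,39,0],"roll":0,"grip":0.6},{"slide":[-1.5,39,0],"roll":0,"grip":0.6},{"slide":[-1.5,39,0],"roll":0,"grip":0.6}]'
```

```text
time: 28.23
tool_pos: [0.3994, 0.2567, 0.0239]
ee_rot: [-1.571, -0.003, 0.531]
wrist_force: [0.4, -0.2, -0.1]
width: 0.0377
```

```bash
python3 -m creep '[{"slide":[0,1,0],"roll":0,"grip":0.95},{"slide":[0,1,0],"roll":0,"grip":0.95},{"slide":[0,1,0],"roll":0,"grip":0.95},{"slide":[0,1,0],"roll":0,"grip":0.95},{"slide":[0,1,0],"roll":0,"grip":0.95},{"slide":[0,1,0],"roll":0,"grip":0.95}]'
python3 - <<'E'
from h import *
go(.3991,.2564,.022,30.5)
E
```

```text
time: 28.73
tool_pos: [0.3983, 0.2561, 0.0214]
ee_rot: [-1.571, -0.001, 0.531]
wrist_force: [0.8, 0.3, 1.3]
width: 0.0108
slide [ 0.9 -0.6 -0.1] roll -0.1 rows 0.025668482834956055 | [0.3983 0.2561 0.0214] [-90.   -0.   30.4] 0.0108 28.73 [0.8 0.3 1.3] [ 0.45  0.03  1.81  0.    1.3  -0.08]
```

```bash
python3 -m creep '[{"slide":[0,-30,0],"roll":0,"grip":0.95},{"slide":[0,-70,0],"roll":0,"grip":0.95},{"slide":[0,-110,0],"roll":0,"grip":0.95},{"slide":[0,-110,0],"roll":0,"grip":0.95},{"slide":[0,-110,0],"roll":0,"grip":0.95}]'
python3 - <<'E'
from h import *
p=cw(33,-12,130); print(p); go(*p,26.8)
E
```

```text
time: 29.15
tool_pos: [0.3997, 0.2568, 0.1338]
ee_rot: [-1.571, -0.006, 0.531]
wrist_force: [-0.6, -0.3, -1.8]
width: 0.0114
[0.56645853 0.36342878 0.13      ]
slide [197.8   3.8   7.6] roll 3.6 rows 4.74692039159418 | [0.3997 0.2568 0.1338] [-90.   -0.4  30.4] 0.0114 29.15 [-0.6 -0.3 -1.8] [ 0.45 -0.06  1.66  0.    1.53 -0.08]
```

```bash
python3 -m creep '[{"slide":[198,0,8],"roll":3.6,"grip":0.95},{"slide":[198,0,8],"roll":3.6,"grip":0.95},{"slide":[198,0,8],"roll":3.6,"grip":0.95},{"slide":[198,0,8],"roll":3.6,"grip":0.95},{"slide":[198,0,8],"roll":3.6,"grip":0.95},{"slide":[198,0,8],"roll":3.6,"grip":0.95},{"slide":[198,0,8],"roll":3.6,"grip":0.95},{"slide":[198,0,8],"roll":3.6,"grip":0.95}]'
python3 - <<'E'
from h import *
p=cw(33,-12,130); go(*p,26.8)
c=camera_info("wrist"); np.save("w16.npy",c); im=snapshot("wrist"); cv2.imwrite("pics/w16.png",im[:,:,::-1])
E
```

```text
time: 29.82
tool_pos: [0.5632, 0.3622, 0.1281]
ee_rot: [-1.571, 0.006, 0.468]
wrist_force: [0.0, 0.1, -2.1]
width: 0.0115
slide [ 3.4 -1.9 -0.4] roll 0.0 rows 0.09443190563303525 | [0.5632 0.3622 0.1281] [-90.    0.3  26.8] 0.0115 29.82 [ 0.   0.1 -2.1] [0.49 0.38 1.17 0.   1.6  0.02]
```

View pics/w16.png

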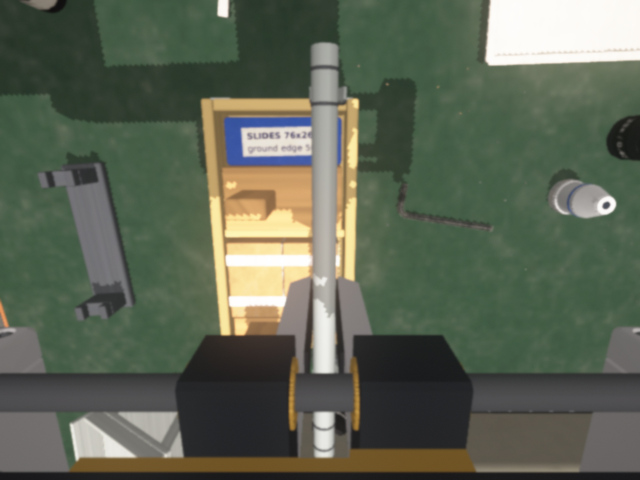

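Run:
```python
from h import *
crop("pics/w16.png",195,35,170,120,4,"pics/w16c.png")
```

```text
(no output)
```

View pics/w16c.png

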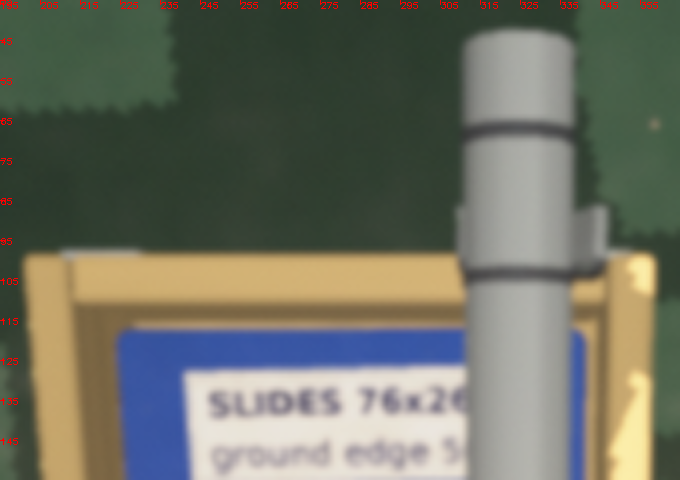

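Run:
```python
from h import *
w=np.load("w16.npy",allow_pickle=True).item()
p=CASE; R=Rn.from_euler('z',-p[2]).as_matrix()
loc=lambda q:np.round(1e3*R@(q-[p[0],p[1],0]),1)
U=lambda px,py:(195+px/4,35+py/4)
for px,py,z in ((25,255,.046),(655,255,.046),(75,302,.046),(608,302,.046)): print("rim",loc(ray(w,*U(px,py),z)))
for px in (457,607): print("clip", loc(ray(w,*U(px,235),.078)))
zr=.1281+.0146
print("rod end A top",loc(ray(w,*U(519,32),zr+.006)))
print("rod",loc(ray(w,*U(519,275),zr+.006)), loc(ray(w,*U(522,470),zr+.006)))
# rod near B band
print("rod B", loc(ray(w,324.5,455,zr+.006)), loc(ray(w,324.3,280,zr+.006)))
print("tcp",loc(robot.get_obs()["tool_pos"]))
```

```text
rim [-53.   95.1  46. ]
rim [54.1 94.9 46. ]
rim [-45.1  87.6  46. ]
rim [46.2 87.4 46. ]
clip [21.9 94.2 78. ]
clip [44.2 94.1 78. ]
rod end A top [ 31.3 104.1 148.7]
rod [ 31.3  81.5 148.7] [ 31.6  61.9 148.7]
rod B [ 31.1 -98.5 148.7] [ 31.    3.7 148.7]
tcp [ 29.7 -11.7 129.4]
```

```bash
python3 -m creep '[{"slide":[2.2,10,0.3],"roll":0,"grip":0.95},{"slide":[2.2,30,0.3],"roll":0,"grip":0.95},{"slide":[2.2,44,0.3],"roll":0,"grip":0.95},{"slide":[2.2,46,0.3],"roll":0,"grip":0.95},{"slide":[2.2,46,0.3],"roll":0,"grip":0.95},{"slide":[2.2,46,0.3],"roll":0,"grip":0.95}]'
python3 - <<'E'
from h import *
p=cw(33,-12,80); go(*p,26.8)
c=camera_info("wrist"); np.save("w17.npy",c); im=snapshot("wrist"); cv2.imwrite("pics/w17.png",im[:,:,::-1])
crop("pics/w17.png",195,15,170,140,4,"pics/w17c.png")
im=snapshot("scene"); cv2.imwrite("pics/s17.png",im[:,:,::-1])
crop("pics/s17.png",260,150,130,110,6,"pics/s17c.png")
E
```

```text
time: 30.37
tool_pos: [0.5665, 0.3642, 0.086]
ee_rot: [-1.571, -0.001, 0.468]
wrist_force: [-0.5, -0.7, -0.9]
width: 0.0113
slide [-0.4  6.  -0.7] roll -0.0 rows 0.14397041951689568 | [0.5665 0.3642 0.086 ] [-90.   -0.1  26.8] 0.0113 30.37 [-0.5 -0.7 -0.9] [0.49 0.41 1.22 0.   1.51 0.02]
```

View pics/w17c.png

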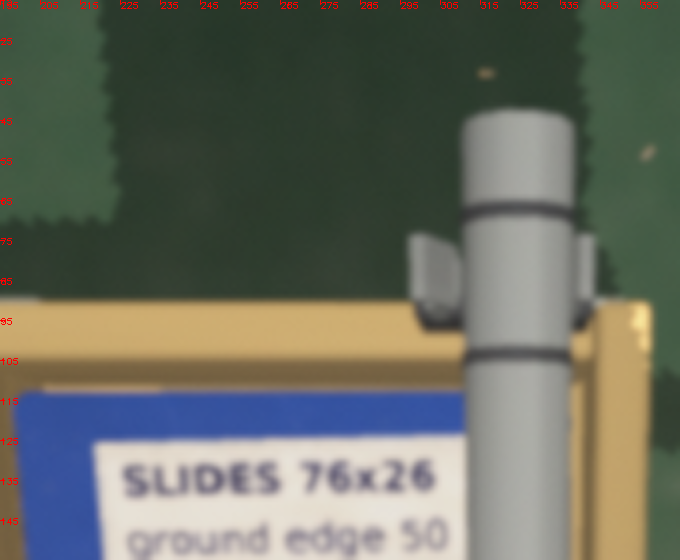

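View pics/s17c.png

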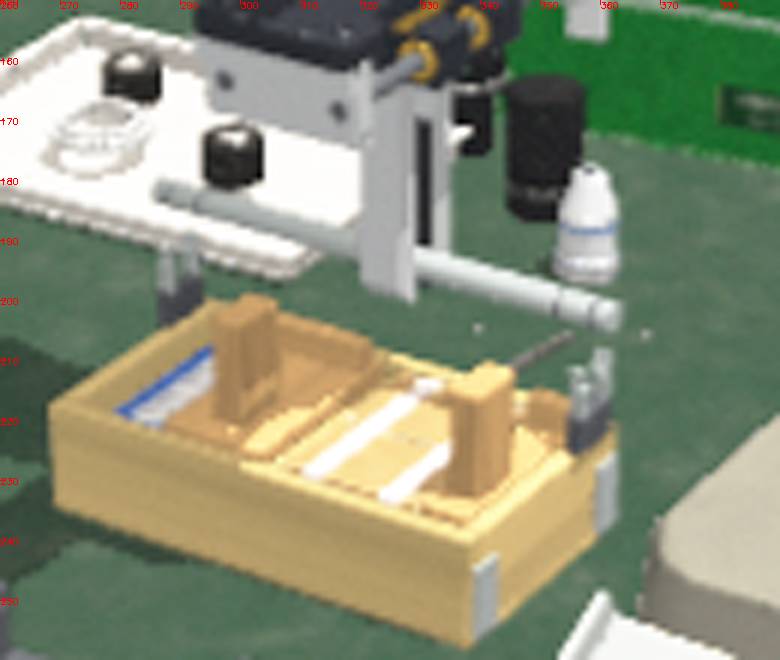

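Run:
```python
from h import *
w=np.load("w17.npy",allow_pickle=True).item()
p=CASE; R=Rn.from_euler('z',-p[2]).as_matrix()
loc=lambda q:np.round(1e3*R@(q-[p[0],p[1],0]),1)
U=lambda px,py:(195+px/4,15+py/4)
for px,py,z in ((651,302,.046),(598,362,.046)): print("rim",loc(ray(w,*U(px,py),z)))
for px in (408,462,576,597): print("clip", loc(ray(w,*U(px,240),.081)))
zr=.086+.0146
print("rod end A top",loc(ray(w,*U(518,110),zr+.006)))
print("rod",loc(ray(w,*U(518,240),zr)), [loc(ray(w,*U(x,240),zr)) for x in (462,575)])
print("tcp",loc(robot.get_obs()["tool_pos"]))
s=camera_info("scene")
for q in ((33,0,68),(33,105,100.6),(33,-105,100.6),(33,95,81),(33,-95,81)): print(q,np.round((proj(s,cw(*q))[0]-[260,150])*6,0))
```

```text
rim [53.9 94.9 46. ]
rim [46.5 87.  46. ]
clip [22.  97.1 81. ]
clip [28.3 97.1 81. ]
clip [41.7 97.1 81. ]
clip [44.2 97.1 81. ]
rod end A top [ 34.8 104.6 106.6]
rod [ 34.9  93.8 100.6] [array([ 29. ,  93.8, 100.6]), array([ 40.8,  93.8, 100.6])]
tcp [ 34.2 -11.3  86.9]
(33, 0, 68) [378. 324.]
(33, 105, 100.6) [156. 185.]
(33, -105, 100.6) [616. 317.]
(33, 95, 81) [178. 235.]
(33, -95, 81) [591. 357.]
```

```bash
python3 -m creep '[{"slide":[-1.6,3,-0.3],"roll":0,"grip":0.95},{"slide":[-1.6,7,-0.3],"roll":0,"grip":0.95},{"slide":[-1.6,8,-0.3],"roll":0,"grip":0.95},{"slide":[-1.6,8,-0.3],"roll":0,"grip":0.95},{"slide":[-1.6,8,-0.3],"roll":0,"grip":0.95}]'
python3 - <<'E'
from h import *
ob=robot.get_obs()
w=camera_info("wrist"); np.save("w18.npy",w); im=snapshot("wrist"); cv2.imwrite("pics/w18.png",im[:,:,::-1])
crop("pics/w18.png",280,15,100,100,6,"pics/w18c.png")
p=CASE; R=Rn.from_euler('z',-p[2]).as_matrix()
print("tcp",np.round(1e3*R@(ob["tool_pos"]-[p[0],p[1],0]),1),np.degrees(ob["ee_rot"][2]))
E
```

```text
time: 30.88
tool_pos: [0.5652, 0.3632, 0.0767]
ee_rot: [-1.571, 0.001, 0.468]
wrist_force: [-1.0, 0.5, -1.1]
width: 0.0115
tcp [ 31.8 -11.6  76.7] 26.795947503591947
```

View pics/w18c.png

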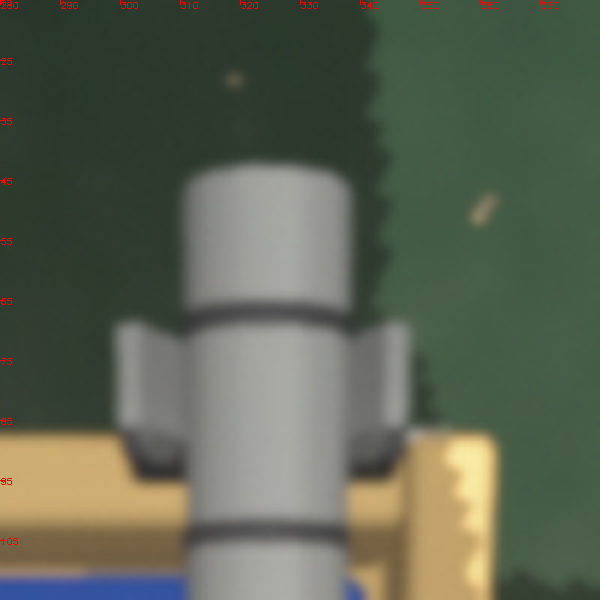

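```bash
python3 -m creep '[{"slide":[-0.3,3,0],"roll":0,"grip":0.95},{"slide":[-0.3,6,0],"roll":0,"grip":0.95},{"slide":[-0.3,9,0],"roll":0,"grip":0.95},{"slide":[-0.3,11,0],"roll":0,"grip":0.95},{"slide":[-0.3,13,0],"roll":0,"grip":0.95},{"slide":[-0.3,14,0],"roll":0,"grip":0.95},{"slide":[-0.3,14,0],"roll":0,"grip":0.95}]'
```

```text
time: 31.52
tool_pos: [0.5651, 0.3632, 0.0628]
ee_rot: [-1.571, -0.0, 0.468]
wrist_force: [-0.2, -0.6, -0.5]
width: 0.0108
```

```bash
python3 -m creep '[{"slide":[0,1,0],"roll":0,"grip":0.95},{"slide":[0,2,0],"roll":0,"grip":0.95},{"slide":[0,3,0],"roll":0,"grip":0.95},{"slide":[0,4,0],"roll":0,"grip":0.95},{"slide":[0,5,0],"roll":0,"grip":0.95},{"slide":[0,5,0],"roll":0,"grip":0.95}]'
```

```text
time: 32.02
tool_pos: [0.565, 0.3632, 0.0576]
ee_rot: [-1.571, 0.0, 0.468]
wrist_force: [0.1, 0.9, 0.1]
width: 0.0112
```

```bash
python3 -m creep '[{"slide":[0,1,0],"roll":0,"grip":0.95},{"slide":[0,2,0],"roll":0,"grip":0.95},{"slide":[0,3,0],"roll":0,"grip":0.95},{"slide":[0,3,0],"roll":0,"grip":0.95}]'
```

```text
time: 32.35
tool_pos: [0.565, 0.3631, 0.055]
ee_rot: [-1.571, 0.0, 0.468]
wrist_force: [-0.1, -0.4, 0.3]
width: 0.011
```

Run:
```python
from h import *
w=camera_info("wrist"); np.save("w19.npy",w); im=snapshot("wrist"); cv2.imwrite("pics/w19.png",im[:,:,::-1])
crop("pics/w19.png",280,15,100,100,6,"pics/w19c.png")
im=snapshot("scene"); cv2.imwrite("pics/s19.png",im[:,:,::-1])
crop("pics/s19.png",260,160,120,90,6,"pics/s19c.png")
```

```text
(no output)
```

View pics/w19c.png

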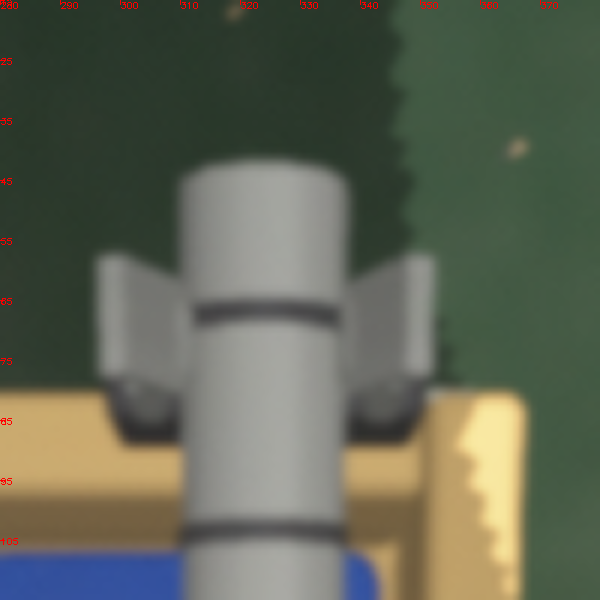

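View pics/s19c.png

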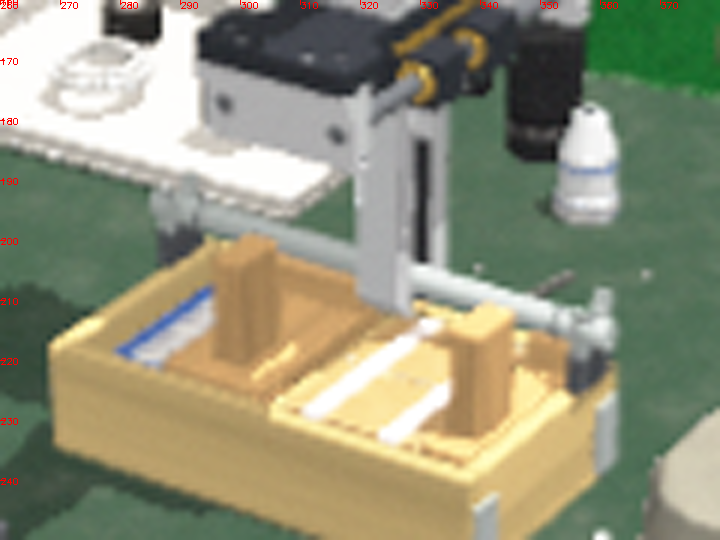

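```bash
python3 -m creep '[{"slide":[0,1,0],"roll":0,"grip":0.95},{"slide":[0,2,0],"roll":0,"grip":0.95},{"slide":[0,2,0],"roll":0,"grip":0.95}]'
```

```text
time: 32.7
tool_pos: [0.5651, 0.3631, 0.0548]
ee_rot: [-1.571, -0.001, 0.468]
wrist_force: [-1.6, -2.4, 6.2]
width: 0.0108
```

```bash
python3 -m creep '[{"slide":[0,1,0],"roll":0,"grip":0.95},{"slide":[0,2,0],"roll":0,"grip":0.95},{"slide":[0,2,0],"roll":0,"grip":0.95}]'
```

```text
time: 32.95
tool_pos: [0.5652, 0.3632, 0.0547]
ee_rot: [-1.571, -0.002, 0.468]
wrist_force: [-5.0, -3.9, 12.7]
width: 0.0113
```

```bash
python3 -m creep '[{"slide":[0,1,0],"roll":0,"grip":0.95},{"slide":[0,2,0],"roll":0,"grip":0.95},{"slide":[0,3,0],"roll":0,"grip":0.95},{"slide":[0,3,0],"roll":0,"grip":0.95}]'
```

```text
time: 33.28
tool_pos: [0.5653, 0.3632, 0.0545]
ee_rot: [-1.571, -0.003, 0.468]
wrist_force: [-7.8, -5.2, 20.4]
width: 0.0109
```

Run:
```python
from h import *
w=camera_info("wrist"); np.save("w20.npy",w); im=snapshot("wrist"); cv2.imwrite("pics/w20.png",im[:,:,::-1])
crop("pics/w20.png",280,15,100,100,6,"pics/w20c.png")
im=snapshot("scene"); cv2.imwrite("pics/s20.png",im[:,:,::-1])
crop("pics/s20.png",270,175,100,60,8,"pics/s20c.png")
s=camera_info("scene")
for q in ((33,0,68),(33,105,68),(33,-105,68),(33,95,81),(33,-95,81)): print(q,np.round((proj(s,cw(*q))[0]-[270,175])*8,0))
```

```text
(33, 0, 68) [423. 232.]
(33, 105, 68) [131. 145.]
(33, -105, 68) [737. 326.]
(33, 95, 81) [157. 114.]
(33, -95, 81) [707. 276.]
```

View pics/s20c.png

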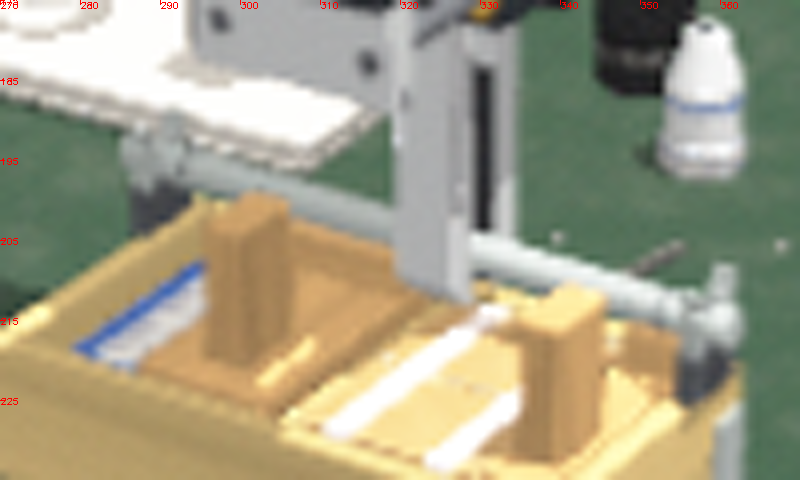

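View pics/w20.png

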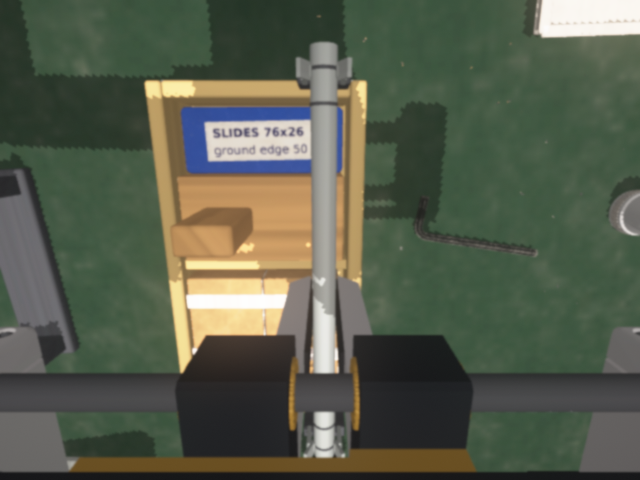

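```bash
python3 -m creep '[{"slide":[0,-3,0],"roll":0,"grip":0.95},{"slide":[0,-6,0],"roll":0,"grip":0.9},{"slide":[0,-6,0],"roll":0,"grip":0.7},{"slide":[0,-6,0],"roll":0,"grip":0.65},{"slide":[0,-6,0],"roll":0,"grip":0.65},{"slide":[0,-6,0],"roll":0,"grip":0.65}]'
python3 -m creep '[{"slide":[0,-20,0],"roll":0,"grip":0.65},{"slide":[0,-50,0],"roll":0,"grip":0.65},{"slide":[0,-80,0],"roll":0,"grip":0.4},{"slide":[0,-110,0],"roll":0,"grip":0.1},{"slide":[0,-110,0],"roll":0,"grip":0},{"slide":[0,-110,0],"roll":0,"grip":0},{"slide":[0,-110,0],"roll":0,"grip":0}]'
python3 - <<'E'
from h import *
w=camera_info("wrist"); np.save("w21.npy",w); im=snapshot("wrist"); cv2.imwrite("pics/w21.png",im[:,:,::-1])
im=snapshot("scene"); cv2.imwrite("pics/s21.png",im[:,:,::-1])
crop("pics/s21.png",270,175,100,60,8,"pics/s21c.png")
go(.56,.36,.1,26.8)
E
```

```text
time: 33.88
tool_pos: [0.5648, 0.3631, 0.053]
ee_rot: [-1.571, 0.001, 0.468]
wrist_force: [0.9, 0.5, -0.1]
width: 0.0322
time: 34.47
tool_pos: [0.5648, 0.3631, 0.1628]
ee_rot: [-1.571, 0.001, 0.468]
wrist_force: [-0.4, 0.1, -0.2]
width: 0.0629
slide [-4.9 61.2 -0.5] roll -0.0 rows 1.4732623863255134 | [0.5641 0.3627 0.1612] [-90.    0.2  26.8] 0.0704 34.57 [ 0.1 -0.9 -0.2] [0.49 0.37 1.12 0.   1.66 0.02]
```

View pics/s21c.png

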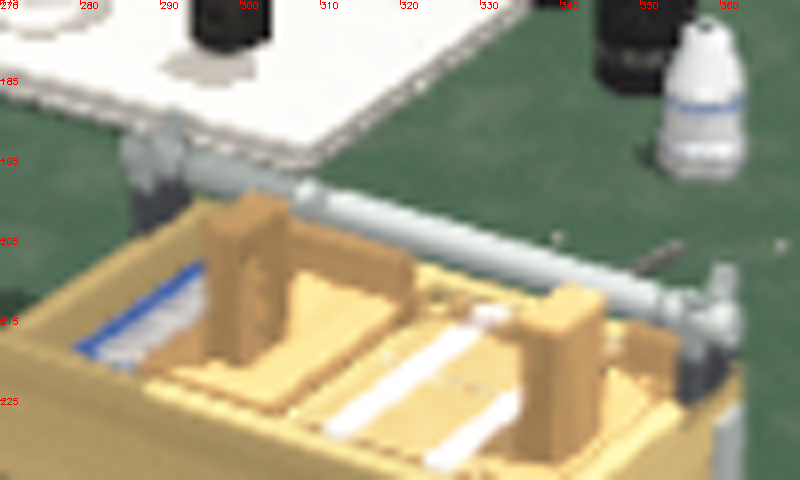

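View pics/w21.png

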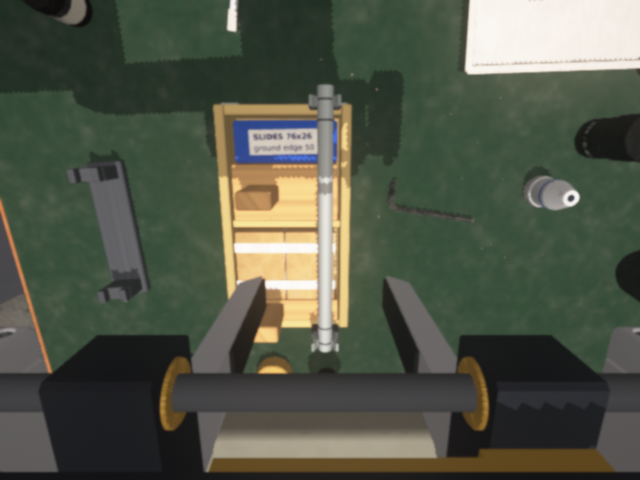

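Run:
```python
from h import *
crop("pics/w21.png",285,75,75,70,8,"pics/w21a.png")
crop("pics/w21.png",285,295,75,70,8,"pics/w21b.png")
crop("pics/w21.png",210,95,150,240,3,"pics/w21d.png")
```

```text
(no output)
```

View pics/w21a.png

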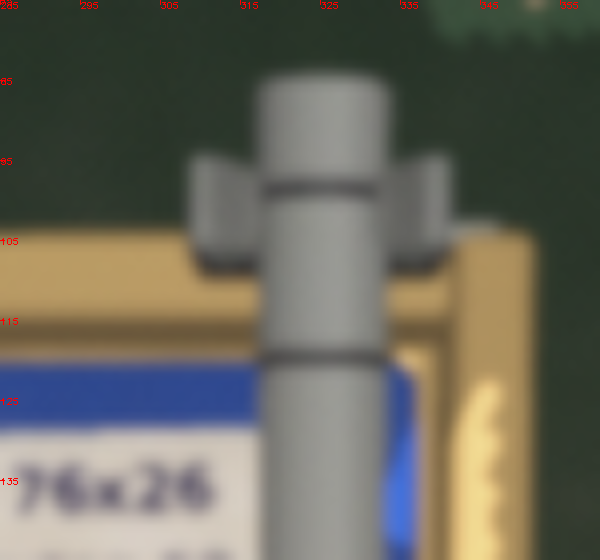

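View pics/w21b.png

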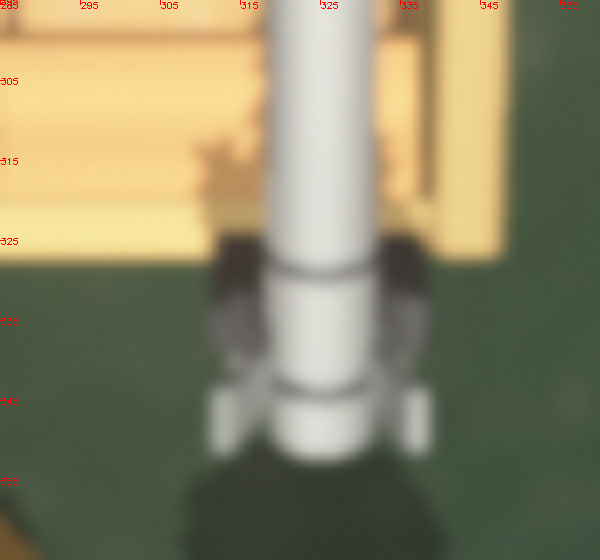

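View pics/w21d.png

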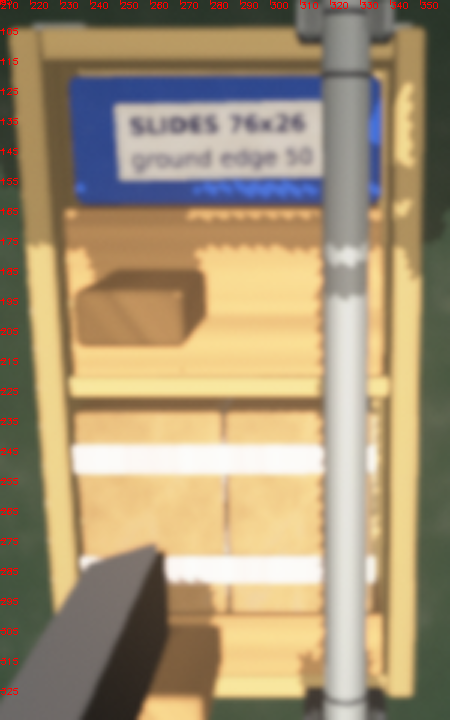

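Run:
```python
from h import *
w=np.load("w21.npy",allow_pickle=True).item()
p=CASE; R=Rn.from_euler('z',-p[2]).as_matrix()
loc=lambda q:1e3*R@(q-[p[0],p[1],0])
for zr in (.068,.070,.072,.075):
    a=loc(ray(w,325.6,84.3,zr+.006)); b=loc(ray(w,325,352.6,zr+.006))
    wa=loc(ray(w,285+392/8,75+150/8,zr))-loc(ray(w,285+256/8,75+150/8,zr))
    wb=loc(ray(w,285+375/8,295+200/8,zr))-loc(ray(w,285+268/8,295+200/8,zr))
    print(zr,np.round(a,1),np.round(b,1),np.linalg.norm(a-b).round(1),((a+b)/2).round(1),wa[0].round(1),wb[0].round(1))
for (u,v,z) in [(285+535/8,75+232/8,.046),(285+505/8,295+258/8,.046)]: print("rim",loc(ray(w,u,v,z)).round(1))
print("clips A",[loc(ray(w,285+x/8,75+160/8,.081)).round(1) for x in (188,453)],"B",[loc(ray(w,285+x/8,295+430/8,.081)).round(1) for x in (209,430)])
```

```text
0.068 [ 33.6 105.1  74. ] [  33.2 -104.7   74. ] 209.8 [33.4  0.2 74. ] 12.1 11.2
0.07 [ 33.6 104.8  76. ] [  33.2 -103.4   76. ] 208.2 [33.4  0.7 76. ] 12.0 11.2
0.072 [ 33.6 104.5  78. ] [  33.2 -102.1   78. ] 206.6 [33.4  1.2 78. ] 11.9 11.1
0.075 [ 33.6 104.1  81. ] [  33.2 -100.2   81. ] 204.3 [33.4  1.9 81. ] 11.8 11.0
rim [54.  95.1 46. ]
rim [ 54.4 -96.2  46. ]
clips A [array([22. , 97.4, 81. ]), array([44.5, 97.3, 81. ])] B [array([ 21.8, -96.6,  81. ]), array([ 44.4, -96.6,  81. ])]
```

```bash
python3 -m creep '[{"slide":[0,-40,0],"roll":0,"grip":0},{"slide":[0,-80,0],"roll":0,"grip":0},{"slide":[-100,-80,0],"roll":0,"grip":0},{"slide":[-200,-80,0],"roll":0,"grip":0},{"slide":[-200,-80,0],"roll":0,"grip":0},{"slide":[-200,-80,0],"roll":0,"grip":0},{"slide":[-200,-80,0],"roll":0,"grip":0},{"slide":[-200,-80,0],"roll":0,"grip":0},{"slide":[-200,-80,0],"roll":0,"grip":0}]'
python3 - <<'E'
from h import *
im=snapshot("top"); cv2.imwrite("pics/t22.png",im[:,:,::-1])
crop("pics/t22.png",100,100,300,250,2,"pics/t22a.png",20)
im=snapshot("scene"); cv2.imwrite("pics/s22.png",im[:,:,::-1])
crop("pics/s22.png",262,175,110,80,7,"pics/s22a.png")
d=np.abs(im.astype(int)-cv2.imread("pics/scene0.png")[:,:,::-1]).max(2)
print("bottle diff",d[215:252,198:218].max(),"eyepiece black area diff",d[160:190,342:358].max(), "ring",d[180:200,222:242].max())
E
```

```text
time: 35.32
tool_pos: [0.385, 0.2724, 0.2429]
ee_rot: [-1.571, 0.001, 0.468]
wrist_force: [-0.0, -0.3, 0.7]
width: 0.0941
bottle diff 111 eyepiece black area diff 21 ring 23
```

View pics/t22a.png

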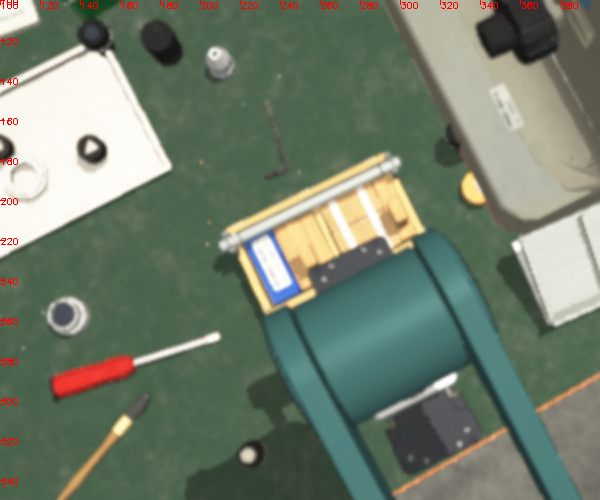

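View pics/s22a.png

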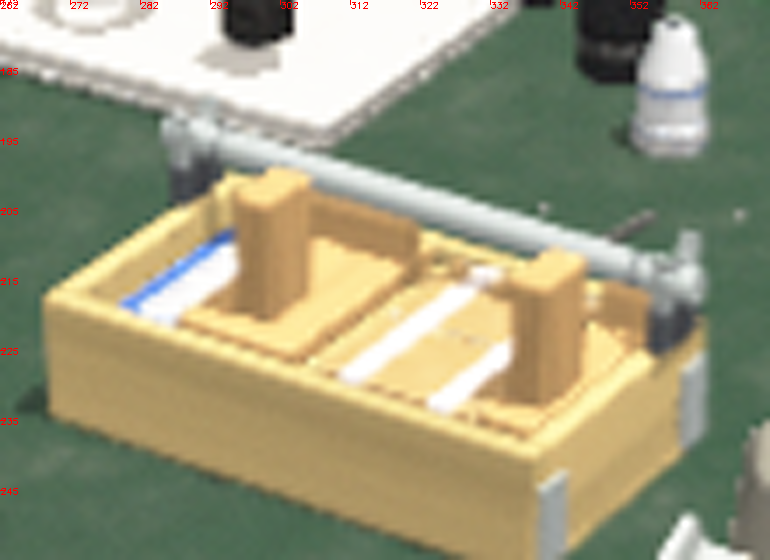

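```bash
python3 -c "
from bench import ticket
print(ticket.close_job())"
```

```text
the job is handed in; nothing more can be done
None
```

The job is handed in at about 35 s: both blocks stand upright in their gaps and the rod is snapped into both clips.

- **Blocks:** The tool can't tilt, so I set each block down on the bench to tip upright before gripping it again. The thick block went beside the slide box and the thin one beside the lamp cartons, ribs on the clip side. Both met the floor at the height I expected, with 4–8 N. About 3 mm of lengthwise play should remain in each compartment, because goods plus block come to 82 of its 85 mm.
- **Rod:** It met a hard stop and stayed there under about 20 N, above the 5–12 N the clips need. The wrist picture after letting go puts its axis 68 mm high, level, and centred within about 1 mm.
- **Loose things:** The bottle and mount show at their starting pixels. The arm never went near the eyepiece, and its part of the picture hardly changed. The bottle's area did change between the first and last scene pictures; I put this down to the arm's shadow.
- **Disagreement:** The case's position differed by 2–3 mm between the fixed cameras and the wrist camera. I used the wrist values, and the fits agreed with them.

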